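# Clamp a test cassette by driving the stand's square-head screw with a socket key

### The job

The cassette in the sloped reading stand is lying loose under its clamp strap. Take the socket key, fit it gently and square all the way down over the head of the clamp screw before you turn anything, then, keeping it square and fully down, turn the screw clockwise until it comes to its stop, without forcing it. Lift the key off, stand it upright on the bench well clear of the stand, and leave the bottle, label roll and spare cassette alone.

Things in the scene. Friction and masses are not known exactly. Their poses are not given: they have to be found in the camera images.
- stand: Fixed sloped reading stand: grey base plate 136 x 96 x 10 mm with an aluminium plate sloping up at 15 degrees away from its front (-x of the stand), about 75 mm at its highest. Origin at the centre of the underside, on the bench; z up. A test cassette lies on the plate under a 58 x 30 x 5 mm steel clamp strap that the screw presses down.
- screw_seat (a point): Point on the screw's axis at the upper face of its round flange (32 mm across), below the square head. z is the screw's axis, pointing up out of the sloped plate (15 degrees from vertical, leaning to the stand's front); x runs up the slope, y across it. The axes do NOT turn with the screw. The point sinks 2 mm along the axis per rad of turn.
- screw_nose (a point): Top of the screw, on its axis 12 mm above screw_seat, same axes. Below it a round pilot nose 12 mm across, 4 mm tall, then the square head 16 x 16 mm, 8 mm tall, down to the flange. The square's angle about the axis is not given: 16 to 74 degrees counter-clockwise (from above) from being in line with x and y here (every 90 degrees is alike).
- screw (a joint): Turn of the clamp screw, rad, growing clockwise seen from above; starts between 0 and 0.2, solid stop at 1.4 (clamp fully home). Stiff by friction, about 0.06 N m, turns with the head. Being screwed in it does not give way when pressed.
- key_grip (a point): Centre of the black grip of the loose socket key (110 to 180 g), standing upright on the bench. The grip is a flat bar 46 mm (x) by 16 mm (y), from 42 to 78 mm above the key's lower end; pinch it across y. z runs along the key, away from its socket; this point lies 60 mm above the lower end. Below it: a 14 mm shaft and a 30 x 30 x 24 mm socket block, sides parallel to the grip.
- key_mouth (a point): Centre of the key's lower end, the mouth of its square socket: 18.2 x 18.2 mm, 14 mm deep, sides parallel to the grip; axes as key_grip. Over a head at the wrong angle the nose enters (3.1 mm play) but the rim rests on the square's corners, 8 mm above the flange; at the right angle (within about 5 degrees) it goes down until the rim meets the flange (key_mouth at screw_seat).
- bottle: Loose white dropper bottle, 27 mm across, 82 mm tall, standing beside the stand; origin at the centre of its base. Leave alone.
- roll: Loose white label roll, 61 mm across, 25 mm tall, lying behind the stand; origin at the centre of its base. Leave alone.
- spare_cassette: Loose spare test cassette, 66 x 18 x 5 mm, lying flat in front of the stand; origin at the centre of its underside. Leave alone.
- key: The whole socket key, 46 x 30 x 78 mm; origin at the centre of its lower end, z up along the key.

How it is judged:
By the outcome, as a careful person would: the job done as asked, in the order asked, and still so for the second after the job is handed in, with the robot touching nothing.
It also fails if it takes over 72 s, if anything falls off the work surface, if the arm or the gripper's body presses on something with over 40 N, if the wrist force passes 120 N, or if a joint passes its speed limit or range.

### The arm

A 7-joint arm with a two-finger parallel gripper is mounted at the origin on a cart in front of the work surface, level with it; the furniture and walls round the work are solid. World frame = base frame: x ahead of the robot, y to its left, z up, the work surface at z = 0. Lengths are in m, angles in rad, forces in N, time in s.
With the tool pointing down it reaches from about 0.425 to 0.925 m from the base axis. Payload 6.8 kg.
Tool frame: the origin (TCP) lies between the finger pads; the fingertips stand 11 mm ahead of it and the grasp point (between the pads) lies 8 mm behind it; z points along the fingers, y is the line along which they close (so a half turn about z gives the same grasp; the last joint's range is limited). The gripper opens to 85 mm and grips with 20 to 120 N. Pads are 22 mm wide; open, the fingers measure 114 mm over their backs; the gripper's body (76 mm by 85 mm) begins 54 mm behind the grasp point. The pads swing forward as they close: fully open they stand 13 mm farther back than shut.
Start: joints at [-1.41, 0.477, 0.022, 1.555, -0.011, 1.109, -0.083], TCP at [0.179, 0.651, 0.242] pointing down, gripper open.
Joint ranges: [-2.96, 2.96], [-0.34, 2.1], [-1.41, 1.46], [0.24, 2.44], [-1.37, 4.51], [0.17, 1.92], [-2.96, 2.96]. Speed limits (rad/s): [2.39, 2.39, 3.14, 3.14, 3.14, 3.14, 3.14].

### API

Orientations are given as a rotation vector (axis times angle).
In Python, from bench import r gives the robot as it stands.
- The arm moves only by the tool send_rows, never from a script. Its argument "deltas" is a list of rows, each an object of numbers: "dx", "dy", "dz": the shift along the world's x, y, z in mm; "rx", "ry", "rz": the turn, a rotation vector about the world's x, y, z in degrees. A call has 1 to 5 rows; each row is the pose to reach, as a shift and turn from the pose commanded when the call began; what a row does not reach only later rows make up. A row lasts 1/12 s, in which the tool goes at most 41.7 mm and 7.16 degrees, less where a joint would pass 70% of its speed; a pose out of reach is approached as far as the arm can. A call with a gripper value outside its range is refused whole. "jaw" is the finger opening in mm, from 0 to 85.4, set as the call begins (left out, the last holds). The fingers move at their own pace and stop on an object; "newtons" is the grip in N (left out, the last holds). Time passes only in rows, so rows that repeat a pose let the fingers close. It gives the time, the measured TCP pose, the force, the opening and the grip force at its end, in the units of the state.
- r.get_obs(): the state, without advancing time (a new reading comes with each control period).
- r.grab_frame(name): name is "side" or "top"; returns a dict with "frame" (384x512x3 uint8, blue, green, red), "z_map" (384x512 float32, m along the optical axis (not along the pixel's ray), 0 where there is no reading), "vertical_fov" (degrees; the focal length in pixels is half the picture's height over the tangent of half this angle, whatever the lens; pixels are square), "cx", "cy" (the principal point, pixels), "distortion" ([k1, k2, p1, p2, k3] as OpenCV has them; the pictures are not rectified), "xyz" and "orientation" of the camera in the world. Camera axes: x right, y down, z forward; pixel columns grow to the right and rows downward; lengths in m; the calibration is good to about 2 mm. A picture is of the moment at which its call begins.
- r.hand_in(): hands the job in; it is judged then, once.
The state is a dict: "clock": time; "joints": joint angles; "qvel": joint speeds; "tau": joint torques, N m; "tcp_pos": TCP position; "orientation": TCP orientation; "contact_force": force on the tool from outside, world axes, zero at the start; "moment": the same for the moment, N m; "grip_width": finger opening in m; "gripper_force": force on a finger pad.
Only numpy, scipy, OpenCV 4.12 (cv2) and the standard library are available. Lean on these libraries where they do the work, as an engineer would, in place of code of your own. Each camera call takes 0.05 s, during which the arm holds its last target. There are 200 camera calls.

## Working session

There is one attempt and no reset: what is moved stays moved. The work goes in short steps, Python scripts to look and compute and a tool call to move; the robot and the scene stay as the last step left them, time stands still between calls to the robot, and variables do not carry over. Pictures are saved under pics/ and viewed, at most 10 in all, crops included, and the job is handed in when it is done.

Besides the shell and the picture viewer there is one more tool, called after ">>>" as name(argument=value, ...) on one line, values as JSON. send_rows: Moves the arm, as the interface text tells. Its arguments: {"type":"object","properties":{"deltas":{"type":"array","items":{"type":"object","properties":{"dx":{"type":"number"},"dy":{"type":"number"},"dz":{"type":"number"},"rx":{"type":"number"},"ry":{"type":"number"},"rz":{"type":"number"}}}},"jaw":{"type":"number"},"newtons":{"type":"number"}},"required":["deltas"]}

```bash
mkdir -p pics; cat > h.py <<'E'
import numpy as np, cv2
from scipy.spatial.transform import Rotation as R
from bench import r
def grab(n):
    f=r.grab_frame(n); h=f['frame'].shape[0]
    f['f']=h/2/np.tan(np.radians(f['vertical_fov'])/2)
    f['K']=np.array([[f['f'],0,f['cx']],[0,f['f'],f['cy']],[0,0,1]])
    o=np.array(f['orientation'],float); f['R']=R.from_rotvec(o).as_matrix() if o.size==3 else o.reshape(3,3)
    f['t']=np.array(f['xyz'],float); f['D']=np.array(f['distortion'],float); return f
def rays(f,uv):
    p=cv2.undistortPoints(np.array(uv,float).reshape(-1,1,2),f['K'],f['D']).reshape(-1,2)
    return np.c_[p,np.ones(len(p))]@f['R'].T
def plane(f,uv,z):
    d=rays(f,uv); return f['t']+d*((z-f['t'][2])/d[:,2])[:,None]
def depth(f,uv):
    uv=np.array(uv).reshape(-1,2); d=rays(f,uv); zz=f['z_map'][uv[:,1].astype(int),uv[:,0].astype(int)]
    return f['t']+d*zz[:,None]
def cloud(f):
    v,u=np.mgrid[0:384,0:512]; return depth(f,np.c_[u.ravel(),v.ravel()]).reshape(384,512,3)
def proj(f,P):
    return cv2.projectPoints((np.array(P,float).reshape(-1,3)-f['t'])@f['R'],np.zeros(3),np.zeros(3),f['K'],f['D'])[0].reshape(-1,2)
E
python3 - <<'E'
from h import *
for n in ('top','side'):
    f=grab(n); print(n,f['t'],f['R'].round(2).tolist(),f['f'],f['D'])
    cv2.imwrite(f'pics/{n}0.png',f['frame'])
print(r.get_obs())
E
```

```text
top [ 0.43819215 -0.04711105  1.13508871] [[0.02, -0.99, 0.13], [-1.0, -0.02, -0.01], [0.01, -0.13, -0.99]] 484.9352305745664 [-0.08684913  0.          0.          0.          0.        ]
side [0.42376858 1.04430419 0.54536298] [[-0.99, -0.06, 0.12], [-0.14, 0.4, -0.91], [0.01, -0.91, -0.4]] 476.8724836615103 [0.03453121 0.         0.         0.         0.        ]
{'clock': 0.1, 'joints': array([-1.41010371,  0.47772296,  0.02234008,  1.55631389, -0.011516  ,
        1.10930832, -0.08313483]), 'qvel': array([ 0.0006487 , -0.00050636,  0.0016863 , -0.00359448, -0.00013877,
       -0.00048008,  0.00043396]), 'tau': array([ 4.17740172e-03, -5.97764826e+01,  1.61299624e+00, -2.81955886e+01,
        1.26546176e-02,  4.94661726e-03,  3.40641947e-06]), 'tcp_pos': array([0.1791273, 0.6502795, 0.2414355]), 'orientation': array([-4.20962878e-01, -3.11314323e+00,  2.54538571e-03]), 'contact_force': array([ 0.57124016, -0.02208185,  0.19726609]), 'moment': array([ 0.0124752 , -0.04080199, -0.03811355]), 'gripper_force': 0.0, 'grip_width': 0.0853712355612276}
```

View pics/top0.png

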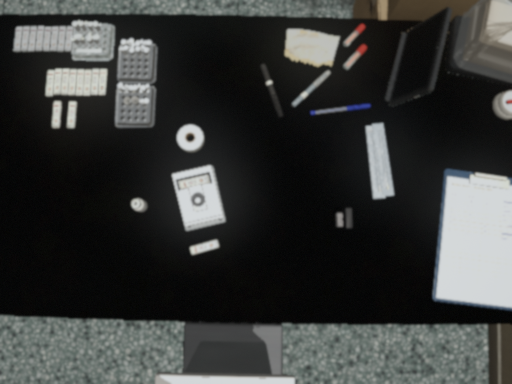

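View pics/side0.png

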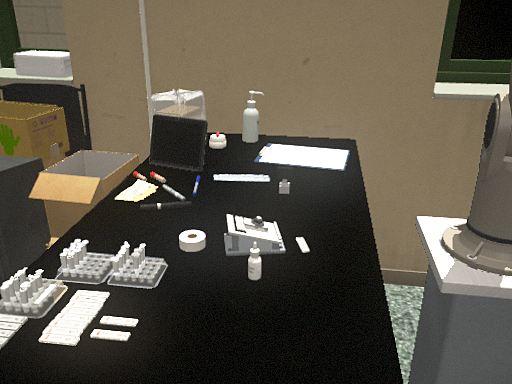

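The top view shows the stand at (198,198), the key at (344,218), the bottle at (139,205), the roll at (190,137) and the spare at (205,247). In the side view the key is at (284,186) and the screw at (258,220). Next I'll take zoomed crops.

```bash
python3 - <<'E'
from h import *
t=grab('top'); s=grab('side')
def crop(f,x,y,w,h): return cv2.resize(f['frame'][y:y+h,x:x+w],(400,300),interpolation=cv2.INTER_CUBIC)
im=np.vstack([np.hstack([crop(t,158,168,80,60),crop(t,325,203,40,30)]),np.hstack([crop(s,212,205,80,60),crop(s,264,171,40,30)])])
cv2.imwrite('pics/crops.png',im)
C=cloud(t); 
# key by cloud
m=np.zeros((384,512),bool); m[200:235,330:362]=True
for lo,hi in((.066,.09),(.012,.036)):
    q=m&(C[...,2]>lo)&(C[...,2]<hi); v,u=np.nonzero(q)
    if len(u)>4:
        P=C[q]; print(lo,len(u),P.mean(0).round(4),np.median(P[:,2]), cv2.minAreaRect((P[:,:2]*1000).astype(np.float32)))
m[:]=0; m[160:235,165:230]=True
for lo in np.arange(0,.12,.01):
    q=m&(C[...,2]>lo)&(C[...,2]<lo+.01)
    if q.sum()>4: P=C[q]; print(lo.round(2),q.sum(),P.mean(0).round(4),cv2.minAreaRect((P[:,:2]*1000).astype(np.float32)))
# contours of key in top by colour
print(t['frame'][205:232,334:356].max(2))
E
```

```text
0.066 172 [ 0.5096 -0.2683  0.0775] 0.07816157749967112 ((509.53570556640625, -269.1720886230469), (44.09189987182617, 17.009035110473633), 2.2008683681488037)
0.012 82 [ 0.509  -0.2591  0.0248] 0.025236891273715978 ((509.20867919921875, -259.51519775390625), (30.119205474853516, 11.311964988708496), 0.62153160572052)
0.0 1368 [0.5562 0.0694 0.0024] ((558.3453369140625, 72.99562072753906), (175.8179168701172, 152.3508758544922), 1.3339099884033203)
0.01 133 [0.5153 0.0439 0.0117] ((543.1043701171875, 33.55950164794922), (74.3641586303711, 159.3863525390625), 68.88487243652344)
0.02 29 [0.5056 0.0462 0.029 ] ((506.8630065917969, 53.2730598449707), (19.29808235168457, 86.85575866699219), 14.266605377197266)
0.03 576 [0.5151 0.0572 0.036 ] ((521.7003784179688, 58.64345169067383), (50.78112030029297, 89.87533569335938), 15.188676834106445)
0.04 455 [0.5496 0.065  0.0451] ((539.6995849609375, 63.56402587890625), (82.47252655029297, 90.33391571044922), 13.779559135437012)
0.05 568 [0.5775 0.0709 0.0559] ((568.636474609375, 70.66934204101562), (94.32926940917969, 89.88809967041016), 14.3599
[... 2087 characters left out ...]
1  35  60  78  81  76  68  57
   41  22  12  10]
 [ 11  31  59  90 116 130 131 127 107  69  31  34  60  77  81  75  67  56
   40  22  11   8]
 [ 13  26  47  71  91  99 100  96  82  52  23  33  56  74  76  71  64  54
   39  21  12   7]
 [  9  14  26  41  52  56  56  54  46  27  15  27  46  61  63  59  53  45
   31  17  11  10]
 [  8   8  12  16  20  21  21  20  17  12  12  18  29  38  40  38  33  29
   21  13   8   9]
 [  6   7   9   9   7   9   8   7   7   8  12  11  15  18  19  17  15  14
   12   7  10   9]
 [  6   7   9   7   8   5   7   7   8   8   9   8   8   8  12  10  10  10
   11  10   9   7]
 [  6   8   7   8   9  10   9   7   6   8   6   7   9   9   9   8   8   8
    8   8   9   7]]
```

View pics/crops.png

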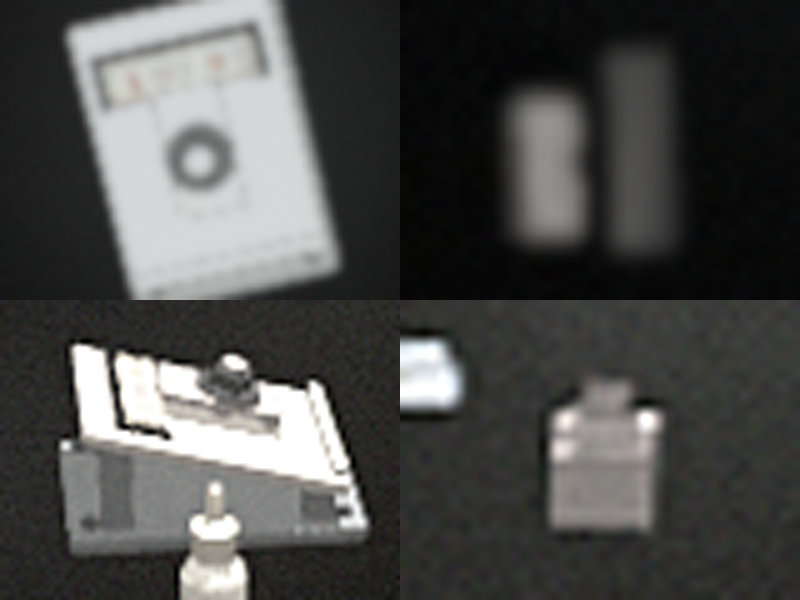

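```bash
cat > m.py <<'E'
from h import *
def ups(n,k=10): 
    fs=[grab(n) for _ in range(k)]; f=fs[0]; f['g']=np.mean([cv2.cvtColor(x['frame'],cv2.COLOR_BGR2GRAY).astype(np.float32) for x in fs],0); f['zm']=np.median([x['z_map'] for x in fs],0); f['col']=np.mean([x['frame'].astype(np.float32) for x in fs],0); return f
def blob(f,x,y,w,h,thr,k=8):
    c=cv2.resize(f['g'][y:y+h,x:x+w],None,fx=k,fy=k,interpolation=cv2.INTER_CUBIC)
    cs=cv2.findContours((c>thr).astype(np.uint8),cv2.RETR_EXTERNAL,cv2.CHAIN_APPROX_NONE)[0]
    c=max(cs,key=cv2.contourArea).reshape(-1,2); return (c+.5)/k-.5+[x,y]
def rect(P): return cv2.minAreaRect((P[:,:2]*1000).astype(np.float32))
def tri(f1,u1,f2,u2):
    d1=rays(f1,[u1])[0];d2=rays(f2,[u2])[0]
    s=np.linalg.lstsq(np.c_[d1,-d2],f2['t']-f1['t'],rcond=None)[0]
    a=f1['t']+d1*s[0];b=f2['t']+d2*s[1]; return (a+b)/2,a-b
E
python3 - <<'E'
from m import *
t=ups('top');s=ups('side')
c=blob(t,343,203,16,30,40); print('grip',rect(plane(t,c,.078)))
c=blob(t,331,203,13,30,75); print('sock',rect(plane(t,c,.024)))
# plate yaw
c=blob(t,155,150,85,90,110); print('plate',rect(plane(t,c,.05)))
g=t['g']; print(g[190:210,188:208].astype(int))
print(s['g'][212:232,248:270].astype(int))
o=np.array([.5452,.0644,.0725]); yaw=np.radians(14.5)
for n,f in (('top',t),('side',s)): print(n,proj(f,o))
a=cv2.resize(g[185:213,184:212],(400,400),interpolation=cv2.INTER_CUBIC)
b=cv2.resize(s['g'][211:233,248:270],(400,400),interpolation=cv2.INTER_CUBIC)
cv2.imwrite('pics/head.png',np.hstack([np.clip(255*(i/255)**.6,0,255) for i in(a,b)]).astype(np.uint8))
E
```

```text
grip ((510.33087158203125, -268.8713073730469), (45.26952362060547, 15.00428581237793), 1.2023625373840332)
sock ((509.7657775878906, -259.0708312988281), (33.44559097290039, 15.981832504272461), 1.9988155364990234)
plate ((552.3023071289062, 64.8448257446289), (136.26055908203125, 97.9396743774414), 14.566198348999023)
[[202 204 211 214 214 214 214 213 212 211 211 212 212 210 205 208 212 214
  214 214]
 [208 206 209 213 214 213 211 208 203 201 200 202 206 208 207 207 210 213
  214 214]
 [209 205 208 212 212 208 201 191 181 175 174 178 189 198 201 201 207 212
  214 214]
 [210 204 207 210 207 195 177 158 144 138 138 143 157 174 186 194 205 212
  214 214]
 [211 206 206 205 193 171 145 125 115 113 114 118 126 143 163 182 200 210
  214 214]
 [213 209 203 192 171 144 122 111 107 106 107 109 113 121 137 162 187 205
  212 214]
 [213 208 196 174 148 125 114 114 118 122 120 115 110 110 119 137 169 198
  211 214]
 [213 208 191 162 133 116 114 129 150 162 160 143 123 112 112 124 160 195
  211 214]
 [213 207 188 156 125 113 123 154 181 194 193 176 148 123 114 122 157 194
  210 214]
 [213 207 187
[... 2276 characters left out ...]
03 124 153 222 255 255
  255 255 255 255]
 [195 196 199 199 201 192 160 127 117 117 147 154 133 147 164 216 237 244
  250 247 247 255]
 [185 186 187 190 195 197 188 169 153 159 184 193 174 169 162 143 123 114
  130 142 253 255]
 [255 255 255 216 184 187 188 192 186 195 199 199 199 199 205 191 160 127
  115 109 255 255]
 [255 255 255 255 255 255 255 255 218 184 186 184 188 191 195 199 185 148
  136 177 255 255]
 [255 255 255 255 255 255 255 255 255 255 255 255 255 216 186 189 192 177
  173 203 255 255]]
top [[197.0455601  199.15039681]]
side [[258.76599889 215.53163515]]<stdin>:13: RuntimeWarning: invalid value encountered in power
<stdin>:13: RuntimeWarning: invalid value encountered in cast
```

View pics/head.png

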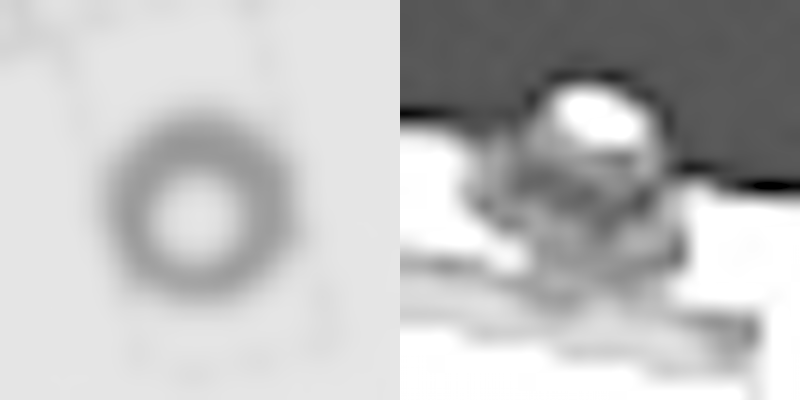

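The left crop shows the flange ring, with the bright nose near top-image pixel (197,199). In the right crop the near corner of the head is around side-image pixel (259.5,221), with a wide left face. That puts the square at about 60° from the stand x, or a key yaw of about −16° in the world. Now I'll move to the key.

>>> send_rows(deltas=[{"dx": 30,"dy": -28,"rz": 3.3},{"dx": 60,"dy": -56,"rz": 6.6},{"dx": 90,"dy": -84,"rz": 10},{"dx": 120,"dy": -112,"rz": 13.3},{"dx": 150,"dy": -140,"rz": 16.6}], jaw=85)

```text
$.deltas[0]: bad value
```

>>> send_rows(deltas=[{"dx": 22,"dy": -34},{"dx": 44,"dy": -68},{"dx": 66,"dy": -102},{"dx": 88,"dy": -136},{"dx": 110,"dy": -170}])

```text
$.deltas[0]: bad value
```

>>> send_rows(deltas=[{"dx": 14,"dy": -39},{"dx": 28,"dy": -78},{"dx": 42,"dy": -117},{"dx": 56,"dy": -156},{"dx": 70,"dy": -195}])

```text
$.deltas[0]: bad value
```

>>> send_rows(deltas=[{"dx": 6,"dy": -41},{"dx": 12,"dy": -82},{"dx": 18,"dy": -123},{"dx": 24,"dy": -164},{"dx": 30,"dy": -205}])

```text
$.deltas[0]: bad value
```

>>> send_rows(deltas=[{"dx": -6,"dy": -40},{"dx": -12,"dy": -80},{"dx": -18,"dy": -120},{"dx": -24,"dy": -160},{"dx": -29,"dy": -210}])

```text
$.deltas[0]: bad value
```

>>> send_rows(deltas=[{"dx": 0,"dy": 0,"dz": -30},{"dx": 0,"dy": 0,"dz": -60},{"dx": 0,"dy": 0,"dz": -80},{"dx": 0,"dy": 0,"dz": -80},{"dx": 0,"dy": 0,"dz": -80}])

```text
$.deltas[0]: bad value
```

```bash
python3 - <<'E'
from h import *
o=r.get_obs(); print(o['clock'],o['tcp_pos'],o['joints'].round(2)); print(R.from_rotvec(o['orientation']).as_matrix().round(4),o['contact_force'])
E
```

```text
1.2 [0.17926861 0.65078462 0.24229871] [-1.41  0.48  0.02  1.56 -0.01  1.11 -0.08]
[[-0.9641  0.2656 -0.    ]
 [ 0.2656  0.9641  0.    ]
 [ 0.      0.     -1.    ]] [ 0.34709682 -0.30362354  0.237209  ]
```

All six components are required in each row.

>>> send_rows(deltas=[{"dx": 30,"dy": -28,"dz": 0,"rx": 0,"ry": 0,"rz": 3.3},{"dx": 60,"dy": -56,"dz": 0,"rx": 0,"ry": 0,"rz": 6.6},{"dx": 90,"dy": -84,"dz": 0,"rx": 0,"ry": 0,"rz": 10},{"dx": 120,"dy": -112,"dz": 0,"rx": 0,"ry": 0,"rz": 13.3},{"dx": 150,"dy": -140,"dz": 0,"rx": 0,"ry": 0,"rz": 16.6}], jaw=85)

```text
clock: 1.62
tcp_pos: [0.3304, 0.5093, 0.2425]
orientation: [-0.038, 3.141, 0.0]
contact_force: [-0.2, 0.0, 0.1]
grip_width: 0.085
gripper_force: 0.0
```

>>> send_rows(deltas=[{"dx": 22,"dy": -34,"dz": 0,"rx": 0,"ry": 0,"rz": 0},{"dx": 44,"dy": -68,"dz": 0,"rx": 0,"ry": 0,"rz": 0},{"dx": 66,"dy": -102,"dz": 0,"rx": 0,"ry": 0,"rz": 0},{"dx": 88,"dy": -136,"dz": 0,"rx": 0,"ry": 0,"rz": 0},{"dx": 110,"dy": -170,"dz": 0,"rx": 0,"ry": 0,"rz": 0}])

```text
clock: 2.03
tcp_pos: [0.4401, 0.339, 0.2426]
orientation: [-0.033, 3.141, 0.001]
contact_force: [0.5, -0.4, -0.1]
grip_width: 0.0853
gripper_force: 0.0
```

>>> send_rows(deltas=[{"dx": 14,"dy": -39,"dz": 0,"rx": 0,"ry": 0,"rz": 0},{"dx": 28,"dy": -78,"dz": 0,"rx": 0,"ry": 0,"rz": 0},{"dx": 42,"dy": -117,"dz": 0,"rx": 0,"ry": 0,"rz": 0},{"dx": 56,"dy": -156,"dz": 0,"rx": 0,"ry": 0,"rz": 0},{"dx": 70,"dy": -195,"dz": 0,"rx": 0,"ry": 0,"rz": 0}])

```text
clock: 2.45
tcp_pos: [0.5097, 0.1438, 0.2427]
orientation: [-0.033, 3.141, 0.001]
contact_force: [1.1, 0.2, 0.2]
grip_width: 0.0853
gripper_force: 0.0
```

>>> send_rows(deltas=[{"dx": 6,"dy": -41,"dz": 0,"rx": 0,"ry": 0,"rz": 0},{"dx": 12,"dy": -82,"dz": 0,"rx": 0,"ry": 0,"rz": 0},{"dx": 18,"dy": -123,"dz": 0,"rx": 0,"ry": 0,"rz": 0},{"dx": 24,"dy": -164,"dz": 0,"rx": 0,"ry": 0,"rz": 0},{"dx": 30,"dy": -205,"dz": 0,"rx": 0,"ry": 0,"rz": 0}])

```text
clock: 2.87
tcp_pos: [0.5393, -0.0612, 0.2427]
orientation: [-0.033, 3.141, 0.0]
contact_force: [0.5, 0.7, -0.1]
grip_width: 0.0849
gripper_force: 0.0
```

>>> send_rows(deltas=[{"dx": -6,"dy": -41,"dz": 0,"rx": 0,"ry": 0,"rz": 0},{"dx": -12,"dy": -82,"dz": 0,"rx": 0,"ry": 0,"rz": 0},{"dx": -18,"dy": -123,"dz": 0,"rx": 0,"ry": 0,"rz": 0},{"dx": -24,"dy": -164,"dz": 0,"rx": 0,"ry": 0,"rz": 0},{"dx": -29,"dy": -204,"dz": 0,"rx": 0,"ry": 0,"rz": 0}])

```text
clock: 3.28
tcp_pos: [0.5095, -0.2653, 0.2426]
orientation: [-0.033, 3.141, -0.0]
contact_force: [0.5, -0.2, -0.5]
grip_width: 0.0848
gripper_force: 0.0
```

>>> send_rows(deltas=[{"dx": 0,"dy": -6,"dz": -30,"rx": 0,"ry": 0,"rz": 0},{"dx": 0,"dy": -6,"dz": -60,"rx": 0,"ry": 0,"rz": 0},{"dx": 0,"dy": -6,"dz": -80,"rx": 0,"ry": 0,"rz": 0},{"dx": 0,"dy": -6,"dz": -80,"rx": 0,"ry": 0,"rz": 0}])

```text
clock: 3.62
tcp_pos: [0.5076, -0.2681, 0.1583]
orientation: [0.032, -3.134, -0.004]
contact_force: [-1.8, -0.2, -0.9]
grip_width: 0.0845
gripper_force: 0.0
```

```bash
python3 - <<'E'
from h import *
o=r.get_obs(); print(o['clock'],o['tcp_pos'],o['joints'].round(2)); print(R.from_rotvec(o['orientation']).as_matrix().round(4),o['contact_force'])
E
```

```text
3.6167 [ 0.50761794 -0.26814746  0.15831066] [ 0.09  0.43  0.37  1.9  -0.2   0.86  2.15]
[[-0.9998 -0.0205 -0.007 ]
 [-0.0205  0.9998  0.0025]
 [ 0.0069  0.0027 -1.    ]] [-1.80652362 -0.15524448 -0.85125633]
```

>>> send_rows(deltas=[{"dx": 0,"dy": 0,"dz": -35,"rx": 0,"ry": 0,"rz": 0},{"dx": 0,"dy": 0,"dz": -70,"rx": 0,"ry": 0,"rz": 0},{"dx": 0,"dy": 0,"dz": -100,"rx": 0,"ry": 0,"rz": 0},{"dx": 0,"dy": 0,"dz": -110,"rx": 0,"ry": 0,"rz": 0},{"dx": 0,"dy": 0,"dz": -110,"rx": 0,"ry": 0,"rz": 0}])

```text
clock: 4.03
tcp_pos: [0.5094, -0.2685, 0.0511]
orientation: [0.034, -3.138, -0.002]
contact_force: [0.4, 0.3, 0.2]
grip_width: 0.0849
gripper_force: 0.0
```

>>> send_rows(deltas=[{"dx": 0,"dy": 0,"dz": 0,"rx": 0,"ry": 0,"rz": 0},{"dx": 0,"dy": 0,"dz": 0,"rx": 0,"ry": 0,"rz": 0},{"dx": 0,"dy": 0,"dz": 0,"rx": 0,"ry": 0,"rz": 0},{"dx": 0,"dy": 0,"dz": 0,"rx": 0,"ry": 0,"rz": 0},{"dx": 0,"dy": 0,"dz": 0,"rx": 0,"ry": 0,"rz": 0}], jaw=5, newtons=80)

```text
clock: 4.45
tcp_pos: [0.5109, -0.2695, 0.0535]
orientation: [-0.033, 3.14, -0.001]
contact_force: [-0.6, 0.1, -1.0]
grip_width: 0.0252
gripper_force: 0.0
```

>>> send_rows(deltas=[{"dx": 0,"dy": 0,"dz": 0,"rx": 0,"ry": 0,"rz": 0},{"dx": 0,"dy": 0,"dz": 0,"rx": 0,"ry": 0,"rz": 0},{"dx": 0,"dy": 0,"dz": 0,"rx": 0,"ry": 0,"rz": 0},{"dx": 0,"dy": 0,"dz": 0,"rx": 0,"ry": 0,"rz": 0},{"dx": 0,"dy": 0,"dz": 0,"rx": 0,"ry": 0,"rz": 0}])

```text
clock: 4.87
tcp_pos: [0.5107, -0.2693, 0.053]
orientation: [-0.033, 3.141, 0.0]
contact_force: [-1.9, 2.6, 6.8]
grip_width: 0.0153
gripper_force: 78.8
```

```bash
python3 - <<'E'
from m import *
o=r.get_obs(); print(o['clock'],o['tcp_pos'],o['grip_width'],o['gripper_force']); print(R.from_rotvec(o['orientation']).as_matrix().round(4),o['contact_force'])
t=ups('top',4); print(t['g'][205:232,330:346].astype(int)[::3])
c=blob(t,326,203,18,30,75); print('sock',rect(plane(t,c,.024)))
s=ups('side',4)
# nose triangulation
ct=blob(t,192,194,11,11,150).mean(0); cs=blob(s,254,214,9,6,180).mean(0)
print(ct,cs,tri(t,ct,s,cs), plane(t,[ct],.0725), plane(s,[cs],.0725))
E
```

```text
4.8667 [ 0.51070628 -0.2692925   0.05302673] 0.015320085606259207 78.83626699447632
[[-9.998e-01 -2.090e-02  9.000e-04]
 [-2.090e-02  9.998e-01  0.000e+00]
 [-9.000e-04 -0.000e+00 -1.000e+00]] [-1.9233995   2.58961128  6.76123606]
[[  7   7   8   8   8   8   9   9  10   8   9  10  12  15  19  21]
 [  7   9   8   8   9   9   8  10   9  10  11  13  16  21  22  25]
 [ 28  35  48  52  39  25  21  19  20  22  22  21  21  24  28  31]
 [ 56  57  63  66  61  56  55  54  51  42  30  23  22  25  32  38]
 [ 64  64  65  65  64  62  60  58  53  43  31  24  22  22  27  34]
 [ 34  41  57  66  57  42  36  33  32  33  31  25  22  23  30  40]
 [ 17  20  26  32  29  28  38  63  97 122 120  99  76  52  35  39]
 [  7   8   9   8   8  15  33  53  74  91  96  95  86  67  40  23]
 [ 10   9   9  10   9  10  10  10  11  10  11  10  11  12  12  13]]
sock ((497.8104553222656, -260.4111633300781), (14.175237655639648, 11.442391395568848), 48.15140914916992)
[197.31785714 199.87053571] [258.53376437 217.13721264] (array([0.54487235, 0.064261  , 0.06824786]), array([-0.00164533, -0.00011919, -0.00017568])) [[0.54361908 0.06374861 0.0725    ]] [[0.54463063 0.07287555 0.0725    ]]
```

```bash
cat > goal.py <<'E'
from m import *
YAW=14.57
A=R.from_euler('z',YAW,degrees=True)*R.from_euler('y',-15,degrees=True)
ax=A.as_matrix()[:,2]
N=np.array([.5442,.0640,.0715]); L=.053
def goal(h,th): return N+ax*(L+h), A*R.from_euler('z',th,degrees=True)
def cur():
    o=r.get_obs(); T=R.from_rotvec(o['orientation']); return o['tcp_pos'],T*R.from_euler('y',180,degrees=True),o
def delta(h,th):
    p,q,o=cur(); P,Q=goal(h,th); return ((P-p)*1000).round(1),np.degrees((Q*q.inv()).as_rotvec()).round(2)
def where():
    p,q,o=cur(); m=p-L*q.as_matrix()[:,2]
    d=A.as_matrix().T@(m-N)*1000; e=(A.inv()*q).as_euler('ZYX',degrees=True)
    print('t',o['clock'],'mouth rel nose (mm) in screw axes',d.round(2),'yaw,pitch,roll',e.round(2),'F',(A.as_matrix().T@o['contact_force']).round(2),'M',(A.as_matrix().T@o['moment']).round(2),'J',o['joints'].round(2),'grip',o['gripper_force'].round(0))
E
python3 -c "
from goal import *
where(); print(delta(.015,-30.5), ax, cur()[1].as_matrix().round(3))"
```

```text
Traceback (most recent call last):
  File "goal.py", line 14, in where
    print('t',o['clock'],'mouth rel nose (mm) in screw axes',d.round(2),'yaw,pitch,roll',e.round(2),'F',(A.as_matrix().T@o['contact_force']).round(2),'M',(A.as_matrix().T@o['moment']).round(2),'J',o['joints'].round(2),'grip',o['gripper_force'].round(0))
                                                                                                                                                                                                                                 ^^^^^^^^^^^^^^^^^^^^^^^^
AttributeError: 'float' object has no attribute 'round'
```

```bash
sed -i "s/o\['gripper_force'\].round(0)/round(o['gripper_force'])/" goal.py
python3 -c "
from goal import *
where(); print(delta(.015,-30.5), ax, cur()[1].as_matrix().round(3))"
```

```text
t 5.2667 mouth rel nose (mm) in screw axes [-130.76 -314.13  -38.96] yaw,pitch,roll [-13.82  14.53  -3.54] F [0.16 1.31 6.07] M [ 0.34  0.08 -0.06] J [ 0.14  0.58  0.31  1.95 -0.28  0.65  2.22] grip 79
(array([ 16.5, 328.8,  84.2]), array([  5.92, -13.79, -17.03])) [-0.25049569 -0.0651092   0.96592583] [[ 1.    -0.021 -0.001]
 [ 0.021  1.    -0.   ]
 [ 0.001  0.     1.   ]]
```

>>> send_rows(deltas=[{"dx": 0,"dy": 0,"dz": 10,"rx": 0,"ry": 0,"rz": 0},{"dx": 0,"dy": 0,"dz": 35,"rx": 0,"ry": 0,"rz": 0},{"dx": 0,"dy": 0,"dz": 65,"rx": 0,"ry": 0,"rz": 0},{"dx": 0,"dy": 0,"dz": 95,"rx": 0,"ry": 0,"rz": 0},{"dx": 0,"dy": 0,"dz": 115,"rx": 0,"ry": 0,"rz": 0}])

```text
clock: 5.68
tcp_pos: [0.5106, -0.2698, 0.1702]
orientation: [-0.032, 3.14, -0.002]
contact_force: [-0.2, -0.1, -1.1]
grip_width: 0.0148
gripper_force: 77.9
```

>>> send_rows(deltas=[{"dx": 1,"dy": 25,"dz": 0,"rx": 0,"ry": 0,"rz": 0},{"dx": 3,"dy": 55,"dz": 0,"rx": 0,"ry": 0,"rz": 0},{"dx": 4,"dy": 90,"dz": 0,"rx": 0,"ry": 0,"rz": 0},{"dx": 6,"dy": 125,"dz": 0,"rx": 0,"ry": 0,"rz": 0},{"dx": 8,"dy": 160,"dz": 0,"rx": 0,"ry": 0,"rz": 0}])

```text
clock: 6.1
tcp_pos: [0.5176, -0.108, 0.1677]
orientation: [0.031, -3.141, 0.0]
contact_force: [1.4, 0.7, -2.0]
grip_width: 0.015
gripper_force: 78.1
```

>>> send_rows(deltas=[{"dx": 2,"dy": 35,"dz": 0,"rx": 1.2,"ry": -2.8,"rz": -3.4},{"dx": 4,"dy": 70,"dz": 0,"rx": 2.4,"ry": -5.5,"rz": -6.8},{"dx": 6,"dy": 105,"dz": 0,"rx": 3.6,"ry": -8.3,"rz": -10.2},{"dx": 7,"dy": 140,"dz": 0,"rx": 4.7,"ry": -11.0,"rz": -13.6},{"dx": 8,"dy": 169,"dz": 0,"rx": 5.92,"ry": -13.79,"rz": -17.03}])

```text
clock: 6.52
tcp_pos: [0.5258, 0.0621, 0.1678]
orientation: [0.404, 2.867, 0.15]
contact_force: [0.3, 0.2, -2.4]
grip_width: 0.0156
gripper_force: 78.1
```

>>> send_rows(deltas=[{"dx": 0,"dy": 0,"dz": 0,"rx": 0,"ry": 0,"rz": 0},{"dx": 0,"dy": 0,"dz": -15,"rx": 0,"ry": 0,"rz": 0},{"dx": 0,"dy": 0,"dz": -25,"rx": 0,"ry": 0,"rz": 0},{"dx": 0,"dy": 0,"dz": -31,"rx": 0,"ry": 0,"rz": 0},{"dx": 0,"dy": 0,"dz": -31,"rx": 0,"ry": 0,"rz": 0}])

```text
clock: 6.93
tcp_pos: [0.5251, 0.0589, 0.1348]
orientation: [0.403, 2.872, 0.144]
contact_force: [-0.9, -0.2, -2.4]
grip_width: 0.0154
gripper_force: 78.3
```

```bash
python3 -c "
from goal import *
where(); print(delta(.015,-30.5))
s=ups('side',3); where()
cv2.imwrite('pics/s2.png',cv2.resize(s['col'][180:240,220:300].clip(0,255).astype(np.uint8),(800,600),interpolation=cv2.INTER_CUBIC))
for h in (0,.015): print(proj(s,N+ax*h))"
```

```text
t 6.9333 mouth rel nose (mm) in screw axes [-2.93 -0.15 13.27] yaw,pitch,roll [-30.55   0.21  -0.12] F [-1.51  0.03 -2.06] M [-0.05  0.37 -0.01] J [-0.49  0.28  0.31  2.2  -0.24  0.42  1.3 ] grip 78
(array([2.1, 0.7, 2.4]), array([ 0.05, -0.24,  0.05]))
t 7.0833 mouth rel nose (mm) in screw axes [-0.9  -0.31 14.54] yaw,pitch,roll [-3.057e+01  4.000e-02 -2.000e-02] F [-0.31 -0.32 -0.82] M [-0.    0.33  0.01] J [-0.49  0.28  0.31  2.2  -0.24  0.42  1.29] grip 78
[[259.21484594 215.87966714]]
[[260.98417724 210.08738544]]
```

View pics/s2.png

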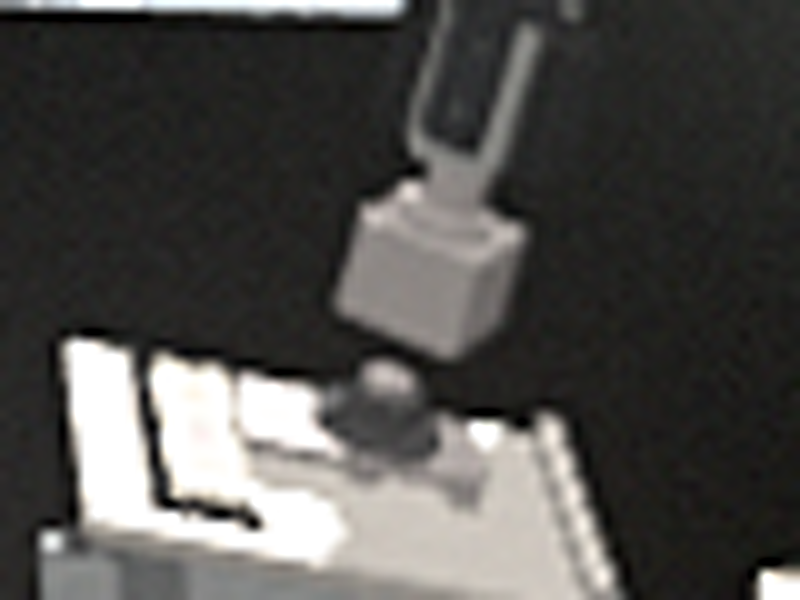

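The side view shows the socket block directly over the nose at pixel (259,217), in line with it, and its faces appear in the same proportions as the head's. Now I'll bring it down gently.

>>> send_rows(deltas=[{"dx": 1,"dy": 0.3,"dz": -3,"rx": 0,"ry": 0,"rz": 0},{"dx": 2,"dy": 0.7,"dz": -6,"rx": 0,"ry": 0,"rz": 0},{"dx": 3,"dy": 1,"dz": -9,"rx": 0,"ry": 0,"rz": 0},{"dx": 3.4,"dy": 1.2,"dz": -11,"rx": 0,"ry": 0,"rz": 0},{"dx": 3.4,"dy": 1.2,"dz": -11,"rx": 0,"ry": 0,"rz": 0}])

```text
clock: 7.5
tcp_pos: [0.5295, 0.061, 0.1248]
orientation: [0.401, 2.87, 0.146]
contact_force: [-0.5, -0.0, -1.6]
grip_width: 0.0152
gripper_force: 78.3
```

```bash
python3 -c "
from goal import *
where(); grab('side'); where();grab('side');where()"
```

```text
t 7.5 mouth rel nose (mm) in screw axes [-0.77  0.8   2.35] yaw,pitch,roll [-3.05e+01  9.00e-02 -2.00e-02] F [-0.86  0.1  -1.44] M [0.   0.33 0.  ] J [-0.48  0.31  0.29  2.2  -0.26  0.4   1.31] grip 78
t 7.55 mouth rel nose (mm) in screw axes [-0.7   0.78  2.54] yaw,pitch,roll [-3.05e+01  9.00e-02 -2.00e-02] F [-0.82 -0.47 -1.27] M [-0.03  0.42 -0.  ] J [-0.48  0.31  0.29  2.2  -0.26  0.4   1.31] grip 78
t 7.6 mouth rel nose (mm) in screw axes [-0.59  0.72  2.7 ] yaw,pitch,roll [-3.05e+01  7.00e-02 -1.00e-02] F [-1.46  0.25 -2.5 ] M [0.01 0.4  0.  ] J [-0.48  0.31  0.29  2.2  -0.26  0.4   1.31] grip 78
```

>>> send_rows(deltas=[{"dx": 0.6,"dy": -0.5,"dz": 0,"rx": 0,"ry": 0,"rz": 0},{"dx": 1.0,"dy": -0.4,"dz": -1.5,"rx": 0,"ry": 0,"rz": 0},{"dx": 1.4,"dy": -0.3,"dz": -3,"rx": 0,"ry": 0,"rz": 0},{"dx": 1.9,"dy": -0.2,"dz": -4.7,"rx": 0,"ry": 0,"rz": 0},{"dx": 1.9,"dy": -0.2,"dz": -4.7,"rx": 0,"ry": 0,"rz": 0}])

```text
clock: 8.02
tcp_pos: [0.5314, 0.0608, 0.1203]
orientation: [0.401, 2.87, 0.146]
contact_force: [-0.5, 0.2, -2.7]
grip_width: 0.0152
gripper_force: 78.3
```

>>> send_rows(deltas=[{"dx": 0.25,"dy": 0.06,"dz": -1,"rx": 0,"ry": 0,"rz": 0},{"dx": 0.5,"dy": 0.12,"dz": -2,"rx": 0,"ry": 0,"rz": 0},{"dx": 0.5,"dy": 0.12,"dz": -2,"rx": 0,"ry": 0,"rz": 0}])

```text
clock: 8.27
tcp_pos: [0.532, 0.0609, 0.1184]
orientation: [0.401, 2.869, 0.146]
contact_force: [0.2, -0.3, -1.8]
grip_width: 0.0153
gripper_force: 78.3
```

```bash
python3 -c "
from goal import *
where(); grab('side'); where();grab('side');where()"
```

```text
t 8.2667 mouth rel nose (mm) in screw axes [-0.06  0.11 -4.42] yaw,pitch,roll [-3.05e+01  7.00e-02 -1.00e-02] F [-0.36 -0.32 -1.77] M [-0.05  0.4  -0.  ] J [-0.46  0.32  0.28  2.2  -0.27  0.38  1.32] grip 78
t 8.3167 mouth rel nose (mm) in screw axes [-0.05  0.08 -4.36] yaw,pitch,roll [-3.05e+01  7.00e-02 -1.00e-02] F [-0.06 -1.07 -1.71] M [-0.03  0.38 -0.04] J [-0.46  0.32  0.28  2.2  -0.27  0.38  1.32] grip 78
t 8.3667 mouth rel nose (mm) in screw axes [-0.01  0.08 -4.3 ] yaw,pitch,roll [-3.05e+01  6.00e-02 -1.00e-02] F [-0.2  -0.52 -2.29] M [ 0.02  0.34 -0.01] J [-0.46  0.32  0.28  2.2  -0.27  0.38  1.32] grip 78
```

>>> send_rows(deltas=[{"dx": 0.25,"dy": 0.06,"dz": -1,"rx": 0,"ry": 0,"rz": 0},{"dx": 0.25,"dy": 0.06,"dz": -1,"rx": 0,"ry": 0,"rz": 0}])

```text
clock: 8.53
tcp_pos: [0.5324, 0.0611, 0.1176]
orientation: [0.401, 2.869, 0.146]
contact_force: [-0.4, -1.2, -1.9]
grip_width: 0.0152
gripper_force: 78.3
```

>>> send_rows(deltas=[{"dx": 0.25,"dy": 0.06,"dz": -1,"rx": 0,"ry": 0,"rz": 0},{"dx": 0.25,"dy": 0.06,"dz": -1,"rx": 0,"ry": 0,"rz": 0}])

```text
clock: 8.7
tcp_pos: [0.5327, 0.0612, 0.1166]
orientation: [0.401, 2.869, 0.147]
contact_force: [-0.4, 0.6, -2.5]
grip_width: 0.0151
gripper_force: 78.4
```

```bash
python3 -c "
from goal import *
where(); grab('side'); where();grab('side');where()"
```

```text
t 8.7 mouth rel nose (mm) in screw axes [ 0.17  0.17 -6.38] yaw,pitch,roll [-3.05e+01  5.00e-02  1.00e-02] F [-0.83  0.63 -2.32] M [ 0.11  0.26 -0.01] J [-0.46  0.33  0.28  2.2  -0.27  0.38  1.33] grip 78
t 8.75 mouth rel nose (mm) in screw axes [ 0.15  0.16 -6.37] yaw,pitch,roll [-3.05e+01  5.00e-02  1.00e-02] F [-0.14  0.05 -1.85] M [ 0.09  0.28 -0.02] J [-0.46  0.33  0.28  2.2  -0.27  0.38  1.33] grip 78
t 8.8 mouth rel nose (mm) in screw axes [ 0.17  0.15 -6.33] yaw,pitch,roll [-3.05e+01  5.00e-02  1.00e-02] F [ 0.46 -0.16 -0.99] M [0.12 0.21 0.05] J [-0.46  0.33  0.28  2.2  -0.27  0.38  1.33] grip 78
```

>>> send_rows(deltas=[{"dx": 0.25,"dy": 0.06,"dz": -1,"rx": 0,"ry": 0,"rz": 0},{"dx": 0.25,"dy": 0.06,"dz": -1,"rx": 0,"ry": 0,"rz": 0}])

```text
clock: 8.97
tcp_pos: [0.5329, 0.0612, 0.1156]
orientation: [0.401, 2.869, 0.147]
contact_force: [0.5, 0.6, -1.5]
grip_width: 0.015
gripper_force: 78.3
```

```bash
python3 -c "
from goal import *
where(); grab('side'); where();grab('side');where()"
```

```text
t 8.9667 mouth rel nose (mm) in screw axes [ 0.14  0.14 -7.43] yaw,pitch,roll [-3.05e+01  5.00e-02  1.00e-02] F [ 0.25  0.45 -1.65] M [ 0.13  0.22 -0.02] J [-0.46  0.33  0.28  2.2  -0.28  0.38  1.33] grip 78
t 9.0167 mouth rel nose (mm) in screw axes [ 0.11  0.15 -7.4 ] yaw,pitch,roll [-3.05e+01  5.00e-02  1.00e-02] F [ 0.28  0.67 -1.84] M [ 0.18  0.19 -0.04] J [-0.46  0.33  0.28  2.2  -0.28  0.38  1.33] grip 78
t 9.0667 mouth rel nose (mm) in screw axes [ 0.13  0.15 -7.38] yaw,pitch,roll [-3.05e+01  5.00e-02  1.00e-02] F [-0.06  1.42 -1.93] M [ 0.2   0.22 -0.02] J [-0.46  0.33  0.28  2.2  -0.28  0.38  1.33] grip 78
```

>>> send_rows(deltas=[{"dx": 0.25,"dy": 0.06,"dz": -1,"rx": 0,"ry": 0,"rz": 0},{"dx": 0.25,"dy": 0.06,"dz": -1,"rx": 0,"ry": 0,"rz": 0}])

```text
clock: 9.23
tcp_pos: [0.5332, 0.0613, 0.1146]
orientation: [0.401, 2.869, 0.147]
contact_force: [-0.1, 0.9, -1.0]
grip_width: 0.0154
gripper_force: 78.2
```

>>> send_rows(deltas=[{"dx": 0.25,"dy": 0.06,"dz": -1,"rx": 0,"ry": 0,"rz": 0},{"dx": 0.25,"dy": 0.06,"dz": -1,"rx": 0,"ry": 0,"rz": 0}])

```text
clock: 9.4
tcp_pos: [0.5334, 0.0613, 0.1136]
orientation: [0.401, 2.869, 0.147]
contact_force: [0.9, 2.6, -1.2]
grip_width: 0.0154
gripper_force: 78.2
```

```bash
python3 -c "
from goal import *
where(); s=ups('side',3); where()
cv2.imwrite('pics/s3.png',cv2.resize(s['col'][195:240,230:290].clip(0,255).astype(np.uint8),(800,600),interpolation=cv2.INTER_CUBIC))"
```

```text
t 9.4 mouth rel nose (mm) in screw axes [ 0.11  0.14 -9.5 ] yaw,pitch,roll [-3.05e+01  5.00e-02  1.00e-02] F [ 1.16  2.34 -1.52] M [0.3  0.11 0.02] J [-0.46  0.33  0.27  2.2  -0.28  0.37  1.33] grip 78
t 9.55 mouth rel nose (mm) in screw axes [ 0.12  0.14 -9.45] yaw,pitch,roll [-3.05e+01  5.00e-02  1.00e-02] F [ 1.2   2.17 -2.28] M [ 0.24  0.12 -0.04] J [-0.46  0.33  0.27  2.2  -0.28  0.37  1.33] grip 78
```

View pics/s3.png

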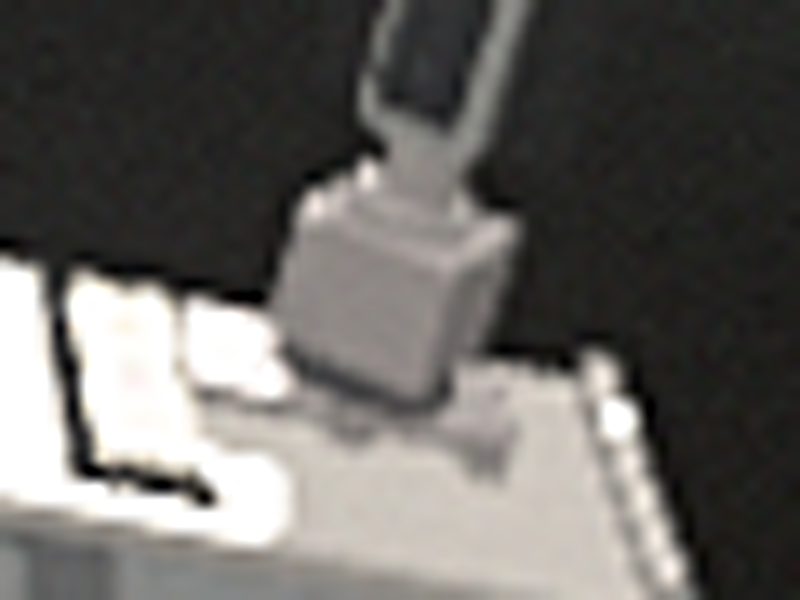

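The side view shows the socket over the head, with its rim near pixel (262,225) and only a small gap to the flange. The guessed angle fits. I'll ease it sideways a little and carry on down.

>>> send_rows(deltas=[{"dx": 0.1,"dy": 0.4,"dz": 0,"rx": 0,"ry": 0,"rz": 0},{"dx": 0.35,"dy": 0.46,"dz": -1,"rx": 0,"ry": 0,"rz": 0},{"dx": 0.35,"dy": 0.46,"dz": -1,"rx": 0,"ry": 0,"rz": 0}])

```text
clock: 9.8
tcp_pos: [0.5335, 0.0615, 0.1125]
orientation: [0.402, 2.869, 0.146]
contact_force: [-0.1, 0.6, -2.0]
grip_width: 0.0149
gripper_force: 78.1
```

>>> send_rows(deltas=[{"dx": 0.25,"dy": 0.06,"dz": -1,"rx": 0,"ry": 0,"rz": 0},{"dx": 0.25,"dy": 0.06,"dz": -1,"rx": 0,"ry": 0,"rz": 0}])

```text
clock: 9.97
tcp_pos: [0.5338, 0.0616, 0.1114]
orientation: [0.402, 2.87, 0.146]
contact_force: [-0.9, 0.8, -1.5]
grip_width: 0.0149
gripper_force: 78.1
```

```bash
python3 -c "
from goal import *
where(); grab('side'); where();grab('side');where()"
```

```text
t 9.9667 mouth rel nose (mm) in screw axes [ -0.06   0.33 -11.7 ] yaw,pitch,roll [-3.051e+01  7.000e-02 -2.000e-02] F [-1.06  0.98 -1.31] M [ 0.03  0.29 -0.  ] J [-0.45  0.34  0.27  2.2  -0.28  0.37  1.33] grip 78
t 10.0167 mouth rel nose (mm) in screw axes [ -0.06   0.33 -11.66] yaw,pitch,roll [-3.051e+01  7.000e-02 -2.000e-02] F [-0.66  0.24 -1.87] M [ 0.1   0.36 -0.05] J [-0.45  0.34  0.27  2.2  -0.28  0.37  1.33] grip 78
t 10.0667 mouth rel nose (mm) in screw axes [ -0.05   0.33 -11.61] yaw,pitch,roll [-3.051e+01  7.000e-02 -1.000e-02] F [-0.11 -0.02 -1.46] M [0.08 0.32 0.06] J [-0.45  0.34  0.27  2.2  -0.28  0.37  1.33] grip 78
```

Forces are back at baseline. I'll continue down to the flange.

>>> send_rows(deltas=[{"dx": 0.25,"dy": 0.06,"dz": -1,"rx": 0,"ry": 0,"rz": 0},{"dx": 0.25,"dy": 0.06,"dz": -1,"rx": 0,"ry": 0,"rz": 0}])

```text
clock: 10.23
tcp_pos: [0.5341, 0.0617, 0.1106]
orientation: [0.402, 2.869, 0.146]
contact_force: [-1.4, 0.6, 2.1]
grip_width: 0.0151
gripper_force: 79.0
```

```bash
python3 -c "
from goal import *
where(); grab('side'); where();grab('side');where()"
```

```text
t 10.2333 mouth rel nose (mm) in screw axes [  0.06   0.3  -12.54] yaw,pitch,roll [-3.051e+01  6.000e-02 -1.000e-02] F [-0.66  0.92  2.36] M [0.06 0.47 0.  ] J [-0.45  0.34  0.27  2.2  -0.28  0.37  1.33] grip 79
t 10.2833 mouth rel nose (mm) in screw axes [  0.09   0.29 -12.51] yaw,pitch,roll [-30.51   0.06  -0.  ] F [-0.74 -0.03  1.63] M [0.01 0.47 0.01] J [-0.45  0.34  0.27  2.2  -0.28  0.37  1.33] grip 79
t 10.3333 mouth rel nose (mm) in screw axes [  0.09   0.3  -12.5 ] yaw,pitch,roll [-30.51   0.06  -0.  ] F [-1.27 -0.37 -0.31] M [ 0.07  0.44 -0.03] J [-0.45  0.34  0.27  2.2  -0.28  0.37  1.33] grip 79
```

>>> send_rows(deltas=[{"dx": 0.25,"dy": 0.06,"dz": -1,"rx": 0,"ry": 0,"rz": 0},{"dx": 0.25,"dy": 0.06,"dz": -1,"rx": 0,"ry": 0,"rz": 0}])

```text
clock: 10.5
tcp_pos: [0.5343, 0.0617, 0.1103]
orientation: [0.402, 2.869, 0.147]
contact_force: [-6.7, -2.0, 11.6]
grip_width: 0.0153
gripper_force: 81.0
```

```bash
python3 -c "
from goal import *
where(); grab('side'); where();grab('side');where()"
```

```text
t 10.5 mouth rel nose (mm) in screw axes [  0.22   0.3  -12.9 ] yaw,pitch,roll [-3.053e+01  6.000e-02  2.000e-02] F [-3.71 -0.25 13.05] M [0.14 1.11 0.07] J [-0.45  0.34  0.27  2.2  -0.28  0.36  1.34] grip 81
t 10.55 mouth rel nose (mm) in screw axes [  0.18   0.29 -12.89] yaw,pitch,roll [-3.053e+01  6.000e-02  2.000e-02] F [-3.86  1.   12.9 ] M [0.04 1.02 0.06] J [-0.45  0.34  0.27  2.2  -0.28  0.36  1.34] grip 81
t 10.6 mouth rel nose (mm) in screw axes [  0.19   0.29 -12.87] yaw,pitch,roll [-3.053e+01  6.000e-02  3.000e-02] F [-2.49 -0.72 13.08] M [0.08 1.05 0.05] J [-0.45  0.34  0.27  2.2  -0.28  0.36  1.34] grip 81
```

The key is fully seated, with about 13 N on the flange. Now I'll turn clockwise about the axis, following the sink of 2 mm per rad.

>>> send_rows(deltas=[{"dx": -0.1,"dy": 0,"dz": -0.13,"rx": 1,"ry": 0.26,"rz": -3.86},{"dx": -0.1,"dy": 0,"dz": -0.27,"rx": 2,"ry": 0.52,"rz": -7.73},{"dx": -0.1,"dy": 0,"dz": -0.4,"rx": 3.01,"ry": 0.78,"rz": -11.59},{"dx": 0,"dy": 0,"dz": -0.53,"rx": 4.01,"ry": 1.04,"rz": -15.45},{"dx": 0,"dy": 0,"dz": -0.67,"rx": 5.01,"ry": 1.3,"rz": -19.32}])

```text
clock: 11.02
tcp_pos: [0.5341, 0.0618, 0.1095]
orientation: [0.904, 2.772, 0.208]
contact_force: [-6.1, -0.6, 11.4]
grip_width: 0.0153
gripper_force: 80.5
```

```bash
python3 -c "
from goal import *
where(); grab('side'); where()"
```

```text
t 11.0167 mouth rel nose (mm) in screw axes [ -0.15   0.52 -13.59] yaw,pitch,roll [-5.071e+01  9.000e-02  2.000e-02] F [-2.93  0.97 12.6 ] M [ 0.21  1.12 -0.01] J [-0.53  0.35  0.36  2.2  -0.38  0.37  1.08] grip 80
t 11.0667 mouth rel nose (mm) in screw axes [ -0.1    0.58 -13.61] yaw,pitch,roll [-5.096e+01  9.000e-02  3.000e-02] F [-3.32  1.1  14.17] M [0.17 1.12 0.01] J [-0.53  0.35  0.36  2.2  -0.38  0.37  1.07] grip 81
```

The key sank 0.7 mm with the force unchanged, so the screw is turning.

>>> send_rows(deltas=[{"dx": 0.03,"dy": 0,"dz": -0.13,"rx": 1,"ry": 0.26,"rz": -3.86},{"dx": 0.06,"dy": 0,"dz": -0.27,"rx": 2,"ry": 0.52,"rz": -7.73},{"dx": 0.1,"dy": 0,"dz": -0.4,"rx": 3.01,"ry": 0.78,"rz": -11.59},{"dx": 0.1,"dy": 0,"dz": -0.53,"rx": 4.01,"ry": 1.04,"rz": -15.45},{"dx": 0.1,"dy": 0,"dz": -0.67,"rx": 5.01,"ry": 1.3,"rz": -19.32}])

```text
clock: 11.48
tcp_pos: [0.5341, 0.0621, 0.1088]
orientation: [1.383, 2.594, 0.264]
contact_force: [-6.6, 0.6, 12.2]
grip_width: 0.0148
gripper_force: 80.6
```

```bash
python3 -c "
from goal import *
where(); grab('side'); where()"
```

```text
t 11.4833 mouth rel nose (mm) in screw axes [ -0.3    0.84 -14.28] yaw,pitch,roll [-7.07e+01  1.30e-01  1.00e-02] F [-2.85  2.22 13.4 ] M [0.41 1.24 0.05] J [-0.6   0.36  0.45  2.21 -0.48  0.38  0.82] grip 81
t 11.5333 mouth rel nose (mm) in screw axes [ -0.33   0.87 -14.34] yaw,pitch,roll [-70.95   0.13   0.  ] F [-3.87  1.77 15.36] M [ 0.37  1.2  -0.04] J [-0.6   0.36  0.45  2.21 -0.48  0.38  0.82] grip 81
```

>>> send_rows(deltas=[{"dx": 0,"dy": 0,"dz": -0.13,"rx": 1,"ry": 0.26,"rz": -3.86},{"dx": 0,"dy": 0,"dz": -0.27,"rx": 2,"ry": 0.52,"rz": -7.73},{"dx": 0,"dy": 0,"dz": -0.4,"rx": 3.01,"ry": 0.78,"rz": -11.59},{"dx": 0.05,"dy": 0,"dz": -0.53,"rx": 4.01,"ry": 1.04,"rz": -15.45},{"dx": 0.05,"dy": 0,"dz": -0.67,"rx": 5.01,"ry": 1.3,"rz": -19.32}])

```text
clock: 11.95
tcp_pos: [0.534, 0.0625, 0.1081]
orientation: [1.83, 2.338, 0.313]
contact_force: [-7.2, 1.1, 13.0]
grip_width: 0.0147
gripper_force: 80.6
```

```bash
python3 -c "
from goal import *
where(); grab('side'); where()"
```

```text
t 11.95 mouth rel nose (mm) in screw axes [ -0.42   1.22 -14.98] yaw,pitch,roll [-9.069e+01  1.600e-01 -2.000e-02] F [-3.11  2.87 14.31] M [ 0.62  1.14 -0.01] J [-0.67  0.38  0.54  2.21 -0.58  0.39  0.57] grip 81
t 12.0 mouth rel nose (mm) in screw axes [ -0.39   1.28 -15.03] yaw,pitch,roll [-9.093e+01  1.600e-01 -3.000e-02] F [-3.93  2.   15.1 ] M [ 0.56  1.24 -0.04] J [-0.67  0.38  0.54  2.21 -0.58  0.39  0.56] grip 81
```

>>> send_rows(deltas=[{"dx": -0.2,"dy": 0.1,"dz": -0.08,"rx": 0.6,"ry": 0.16,"rz": -2.4},{"dx": -0.15,"dy": 0.1,"dz": -0.17,"rx": 1.25,"ry": 0.33,"rz": -4.83},{"dx": -0.15,"dy": 0.1,"dz": -0.17,"rx": 1.25,"ry": 0.33,"rz": -4.83}])

```text
clock: 12.25
tcp_pos: [0.5341, 0.0626, 0.108]
orientation: [1.934, 2.263, 0.323]
contact_force: [-7.6, 0.3, 13.3]
grip_width: 0.0154
gripper_force: 80.6
```

```bash
python3 -c "
from goal import *
where(); grab('side'); where(); grab('side'); where()"
```

```text
t 12.25 mouth rel nose (mm) in screw axes [ -0.4    1.31 -15.16] yaw,pitch,roll [-9.563e+01  1.500e-01 -2.000e-02] F [-3.62  2.17 14.71] M [ 0.56  1.05 -0.08] J [-0.69  0.38  0.56  2.22 -0.6   0.4   0.5 ] grip 81
t 12.3 mouth rel nose (mm) in screw axes [ -0.44   1.33 -15.16] yaw,pitch,roll [-9.554e+01  1.500e-01 -3.000e-02] F [-3.2   2.49 13.77] M [ 0.55  1.1  -0.06] J [-0.69  0.38  0.56  2.22 -0.6   0.39  0.5 ] grip 81
t 12.35 mouth rel nose (mm) in screw axes [ -0.39   1.36 -15.14] yaw,pitch,roll [-9.551e+01  1.500e-01 -2.000e-02] F [-2.5   2.67 13.44] M [ 0.61  0.98 -0.14] J [-0.69  0.38  0.56  2.22 -0.6   0.39  0.5 ] grip 81
```

>>> send_rows(deltas=[{"dx": 0,"dy": 0,"dz": -0.05,"rx": 0.38,"ry": 0.1,"rz": -1.45},{"dx": 0,"dy": 0,"dz": -0.1,"rx": 0.75,"ry": 0.2,"rz": -2.9},{"dx": 0,"dy": 0,"dz": -0.1,"rx": 0.75,"ry": 0.2,"rz": -2.9}])

```text
clock: 12.6
tcp_pos: [0.5341, 0.0627, 0.1079]
orientation: [1.995, 2.216, 0.33]
contact_force: [-6.4, 1.7, 13.0]
grip_width: 0.015
gripper_force: 80.5
```

```bash
cat > w.py <<'E'
from goal import *
where(); M=[];F=[]
for _ in range(4): grab('side'); o=r.get_obs(); M.append(A.as_matrix().T@o['moment']);F.append(A.as_matrix().T@o['contact_force'])
where(); print('meanM',np.mean(M,0).round(3),'F',np.mean(F,0).round(2))
E
python3 w.py
```

```text
t 12.6 mouth rel nose (mm) in screw axes [ -0.4    1.4  -15.26] yaw,pitch,roll [-9.857e+01  1.600e-01 -3.000e-02] F [-2.26  3.26 14.03] M [ 0.59  1.06 -0.07] J [-0.7   0.39  0.57  2.22 -0.62  0.4   0.46] grip 80
t 12.8 mouth rel nose (mm) in screw axes [ -0.41   1.39 -15.25] yaw,pitch,roll [-9.85e+01  1.60e-01 -3.00e-02] F [-2.52  3.18 12.99] M [0.66 1.07 0.04] J [-0.7   0.39  0.57  2.22 -0.61  0.4   0.47] grip 80
meanM [ 0.617  1.045 -0.033] F [-2.76  3.5  12.88]
```

>>> send_rows(deltas=[{"dx": -0.05,"dy": 0.1,"dz": -0.05,"rx": 0.38,"ry": 0.1,"rz": -1.45},{"dx": -0.05,"dy": 0.1,"dz": -0.1,"rx": 0.75,"ry": 0.2,"rz": -2.9},{"dx": -0.05,"dy": 0.1,"dz": -0.1,"rx": 0.75,"ry": 0.2,"rz": -2.9}])

```text
clock: 13.05
tcp_pos: [0.5341, 0.0627, 0.1078]
orientation: [2.056, 2.167, 0.336]
contact_force: [-7.1, 1.2, 11.7]
grip_width: 0.015
gripper_force: 80.4
```

```bash
python3 w.py
```

```text
t 13.05 mouth rel nose (mm) in screw axes [ -0.35   1.42 -15.33] yaw,pitch,roll [-1.0157e+02  1.5000e-01 -3.0000e-02] F [-3.29  2.92 12.95] M [ 0.59  1.03 -0.02] J [-0.71  0.39  0.59  2.22 -0.63  0.4   0.43] grip 80
t 13.25 mouth rel nose (mm) in screw axes [ -0.4    1.46 -15.35] yaw,pitch,roll [-1.015e+02  1.500e-01 -4.000e-02] F [-2.59  2.41 12.84] M [ 0.54  0.99 -0.06] J [-0.71  0.39  0.59  2.22 -0.63  0.4   0.43] grip 80
meanM [ 0.599  1.018 -0.057] F [-3.19  2.52 12.6 ]
```

>>> send_rows(deltas=[{"dx": 0,"dy": 0,"dz": -0.05,"rx": 0.38,"ry": 0.1,"rz": -1.45},{"dx": 0,"dy": 0,"dz": -0.1,"rx": 0.75,"ry": 0.2,"rz": -2.9},{"dx": 0,"dy": 0,"dz": -0.1,"rx": 0.75,"ry": 0.2,"rz": -2.9}])

```text
clock: 13.5
tcp_pos: [0.5341, 0.0628, 0.1077]
orientation: [2.116, 2.116, 0.342]
contact_force: [-6.4, 1.0, 12.7]
grip_width: 0.015
gripper_force: 80.4
```

```bash
python3 w.py
```

```text
t 13.5 mouth rel nose (mm) in screw axes [ -0.39   1.5  -15.46] yaw,pitch,roll [-1.0457e+02  1.5000e-01 -5.0000e-02] F [-2.46  2.55 13.76] M [ 0.61  0.97 -0.09] J [-0.72  0.39  0.6   2.22 -0.64  0.4   0.39] grip 80
t 13.7 mouth rel nose (mm) in screw axes [ -0.39   1.5  -15.45] yaw,pitch,roll [-1.0451e+02  1.5000e-01 -5.0000e-02] F [-2.63  3.13 13.58] M [ 0.61  1.03 -0.09] J [-0.72  0.39  0.6   2.22 -0.64  0.4   0.39] grip 80
meanM [ 0.618  1.01  -0.071] F [-2.55  2.93 13.13]
```

>>> send_rows(deltas=[{"dx": 0,"dy": 0,"dz": -0.05,"rx": 0.38,"ry": 0.1,"rz": -1.45},{"dx": 0,"dy": 0,"dz": -0.1,"rx": 0.75,"ry": 0.2,"rz": -2.9},{"dx": 0,"dy": 0,"dz": -0.1,"rx": 0.75,"ry": 0.2,"rz": -2.9}])

```text
clock: 13.95
tcp_pos: [0.5341, 0.0628, 0.1076]
orientation: [2.174, 2.064, 0.347]
contact_force: [-6.1, 1.1, 11.8]
grip_width: 0.0151
gripper_force: 80.4
```

```bash
python3 w.py
```

```text
t 13.95 mouth rel nose (mm) in screw axes [ -0.38   1.56 -15.57] yaw,pitch,roll [-1.0757e+02  1.5000e-01 -6.0000e-02] F [-2.34  2.61 12.89] M [ 0.65  0.98 -0.08] J [-0.73  0.39  0.62  2.22 -0.66  0.41  0.35] grip 80
t 14.15 mouth rel nose (mm) in screw axes [ -0.37   1.57 -15.53] yaw,pitch,roll [-1.0751e+02  1.6000e-01 -5.0000e-02] F [-3.25  3.11 12.92] M [ 0.66  0.99 -0.08] J [-0.73  0.39  0.61  2.22 -0.66  0.41  0.35] grip 80
meanM [ 0.654  0.979 -0.062] F [-3.13  3.21 13.04]
```

>>> send_rows(deltas=[{"dx": 0,"dy": 0,"dz": -0.05,"rx": 0.38,"ry": 0.1,"rz": -1.45},{"dx": 0,"dy": 0,"dz": -0.1,"rx": 0.75,"ry": 0.2,"rz": -2.9},{"dx": 0,"dy": 0,"dz": -0.1,"rx": 0.75,"ry": 0.2,"rz": -2.9}])

```text
clock: 14.4
tcp_pos: [0.5344, 0.0627, 0.1076]
orientation: [2.231, 2.009, 0.353]
contact_force: [-5.5, 0.7, 12.4]
grip_width: 0.0149
gripper_force: 80.4
```

```bash
python3 w.py
```

```text
t 14.4 mouth rel nose (mm) in screw axes [ -0.15   1.36 -15.59] yaw,pitch,roll [-1.1057e+02  1.4000e-01 -3.0000e-02] F [-1.73  2.04 13.32] M [ 0.58  0.93 -0.02] J [-0.74  0.4   0.63  2.22 -0.67  0.41  0.31] grip 80
t 14.6 mouth rel nose (mm) in screw axes [ -0.18   1.35 -15.58] yaw,pitch,roll [-1.1051e+02  1.4000e-01 -4.0000e-02] F [-1.94  3.03 13.4 ] M [0.57 0.9  0.01] J [-0.74  0.4   0.63  2.22 -0.67  0.41  0.31] grip 80
meanM [0.571 0.896 0.007] F [-1.95  3.02 13.65]
```

>>> send_rows(deltas=[{"dx": 0,"dy": 0,"dz": 0,"rx": 0.38,"ry": 0.1,"rz": -1.45},{"dx": 0,"dy": 0,"dz": 0,"rx": 0.5,"ry": 0.13,"rz": -1.93},{"dx": 0,"dy": 0,"dz": 0,"rx": 0.5,"ry": 0.13,"rz": -1.93}])

```text
clock: 14.85
tcp_pos: [0.5345, 0.0627, 0.1076]
orientation: [2.267, 1.974, 0.357]
contact_force: [-6.0, 0.7, 12.1]
grip_width: 0.0153
gripper_force: 80.4
```

```bash
python3 w.py
```

```text
t 14.85 mouth rel nose (mm) in screw axes [ -0.02   1.27 -15.59] yaw,pitch,roll [-1.1251e+02  1.4000e-01 -2.0000e-02] F [-2.26  2.18 13.12] M [0.48 0.81 0.08] J [-0.75  0.4   0.64  2.22 -0.68  0.41  0.29] grip 80
t 15.05 mouth rel nose (mm) in screw axes [ -0.03   1.26 -15.57] yaw,pitch,roll [-1.1249e+02  1.4000e-01 -2.0000e-02] F [-2.36  1.96 12.23] M [0.48 0.87 0.02] J [-0.75  0.4   0.64  2.22 -0.68  0.41  0.29] grip 80
meanM [0.497 0.859 0.066] F [-2.57  1.99 12.77]
```

>>> send_rows(deltas=[{"dx": 0,"dy": 0,"dz": 0,"rx": 0.38,"ry": 0.1,"rz": -1.45},{"dx": 0,"dy": 0,"dz": 0,"rx": 0.5,"ry": 0.13,"rz": -1.93},{"dx": 0,"dy": 0,"dz": 0,"rx": 0.5,"ry": 0.13,"rz": -1.93}])

```text
clock: 15.3
tcp_pos: [0.5345, 0.0628, 0.1077]
orientation: [2.304, 1.936, 0.36]
contact_force: [-6.5, 1.0, 12.0]
grip_width: 0.0155
gripper_force: 80.4
```

```bash
python3 w.py
```

```text
t 15.3 mouth rel nose (mm) in screw axes [  0.07   1.35 -15.57] yaw,pitch,roll [-1.145e+02  1.400e-01 -2.000e-02] F [-2.69  2.63 13.13] M [0.54 0.82 0.11] J [-0.76  0.4   0.65  2.22 -0.69  0.41  0.26] grip 80
t 15.5 mouth rel nose (mm) in screw axes [  0.06   1.38 -15.58] yaw,pitch,roll [-1.1447e+02  1.4000e-01 -2.0000e-02] F [-2.32  1.67 12.97] M [0.59 0.83 0.11] J [-0.76  0.4   0.65  2.22 -0.69  0.41  0.26] grip 80
meanM [0.577 0.849 0.085] F [-1.73  2.79 12.83]
```

>>> send_rows(deltas=[{"dx": 0,"dy": 0,"dz": 0,"rx": 0.38,"ry": 0.1,"rz": -1.45},{"dx": 0,"dy": 0,"dz": 0,"rx": 0.5,"ry": 0.13,"rz": -1.93},{"dx": 0,"dy": 0,"dz": 0,"rx": 0.5,"ry": 0.13,"rz": -1.93}])

```text
clock: 15.75
tcp_pos: [0.5346, 0.0629, 0.1077]
orientation: [2.34, 1.898, 0.364]
contact_force: [-5.8, 1.0, 13.3]
grip_width: 0.0152
gripper_force: 80.3
```

```bash
python3 w.py
```

```text
t 15.75 mouth rel nose (mm) in screw axes [  0.21   1.51 -15.59] yaw,pitch,roll [-1.165e+02  1.500e-01 -2.000e-02] F [-1.7   2.38 14.25] M [0.63 0.75 0.07] J [-0.76  0.4   0.66  2.22 -0.7   0.42  0.23] grip 80
t 15.95 mouth rel nose (mm) in screw axes [  0.24   1.53 -15.58] yaw,pitch,roll [-1.1647e+02  1.6000e-01 -2.0000e-02] F [-1.14  2.69 12.07] M [0.63 0.68 0.05] J [-0.76  0.4   0.66  2.22 -0.7   0.42  0.23] grip 80
meanM [0.635 0.715 0.086] F [-1.49  2.96 12.4 ]
```

Axial force has stopped changing, so the screw isn't sinking any more. I'll take up any remaining play and watch for the torque to rise.

>>> send_rows(deltas=[{"dx": 0,"dy": 0,"dz": 0,"rx": 0.38,"ry": 0.1,"rz": -1.45},{"dx": 0,"dy": 0,"dz": 0,"rx": 0.5,"ry": 0.13,"rz": -1.93},{"dx": 0,"dy": 0,"dz": 0,"rx": 0.5,"ry": 0.13,"rz": -1.93}])

```text
clock: 16.2
tcp_pos: [0.5349, 0.0631, 0.1078]
orientation: [2.376, 1.86, 0.368]
contact_force: [-4.4, 2.9, 11.9]
grip_width: 0.0152
gripper_force: 80.3
```

```bash
python3 w.py
```

```text
t 16.2 mouth rel nose (mm) in screw axes [  0.52   1.58 -15.54] yaw,pitch,roll [-1.1849e+02  1.7000e-01 -1.0000e-02] F [-0.32  3.91 12.41] M [0.74 0.6  0.02] J [-0.77  0.41  0.67  2.22 -0.71  0.42  0.21] grip 80
t 16.4 mouth rel nose (mm) in screw axes [  0.53   1.6  -15.53] yaw,pitch,roll [-1.1847e+02  1.7000e-01 -1.0000e-02] F [-0.92  2.59 12.08] M [0.71 0.59 0.1 ] J [-0.77  0.41  0.66  2.22 -0.71  0.42  0.21] grip 80
meanM [0.709 0.614 0.06 ] F [-0.75  2.92 12.18]
```

>>> send_rows(deltas=[{"dx": 0,"dy": 0,"dz": 0,"rx": 0.38,"ry": 0.1,"rz": -1.45},{"dx": 0,"dy": 0,"dz": 0,"rx": 0.5,"ry": 0.13,"rz": -1.93},{"dx": 0,"dy": 0,"dz": 0,"rx": 0.5,"ry": 0.13,"rz": -1.93}])

```text
clock: 16.65
tcp_pos: [0.535, 0.0632, 0.1078]
orientation: [2.411, 1.82, 0.371]
contact_force: [-4.7, 2.3, 12.0]
grip_width: 0.0154
gripper_force: 80.2
```

```bash
python3 w.py
```

```text
t 16.65 mouth rel nose (mm) in screw axes [  0.7    1.65 -15.55] yaw,pitch,roll [-120.47    0.17   -0.  ] F [-0.76  3.44 12.62] M [0.72 0.52 0.16] J [-0.78  0.41  0.67  2.22 -0.72  0.42  0.18] grip 80
t 16.85 mouth rel nose (mm) in screw axes [  0.7    1.65 -15.53] yaw,pitch,roll [-120.44    0.18    0.  ] F [-0.38  2.41 11.93] M [0.71 0.5  0.16] J [-0.78  0.41  0.67  2.22 -0.72  0.42  0.18] grip 80
meanM [0.737 0.53  0.152] F [-0.99  3.3  11.73]
```

>>> send_rows(deltas=[{"dx": 0,"dy": 0,"dz": 0,"rx": 0.38,"ry": 0.1,"rz": -1.45},{"dx": 0,"dy": 0,"dz": 0,"rx": 0.5,"ry": 0.13,"rz": -1.93},{"dx": 0,"dy": 0,"dz": 0,"rx": 0.5,"ry": 0.13,"rz": -1.93}])

```text
clock: 17.1
tcp_pos: [0.5351, 0.0632, 0.1079]
orientation: [2.445, 1.781, 0.374]
contact_force: [-4.4, 1.8, 10.9]
grip_width: 0.0153
gripper_force: 80.3
```

```bash
python3 w.py
```

```text
t 17.1 mouth rel nose (mm) in screw axes [  0.77   1.68 -15.54] yaw,pitch,roll [-122.44    0.18    0.  ] F [-0.9   2.85 11.53] M [0.75 0.5  0.32] J [-0.79  0.41  0.68  2.22 -0.73  0.42  0.16] grip 80
t 17.3 mouth rel nose (mm) in screw axes [  0.75   1.67 -15.54] yaw,pitch,roll [-122.41    0.17   -0.  ] F [-0.83  2.95 11.4 ] M [0.74 0.46 0.21] J [-0.79  0.41  0.68  2.22 -0.73  0.42  0.16] grip 80
meanM [0.727 0.508 0.255] F [-0.58  3.04 11.16]
```

Torque has climbed to 0.25 N·m with no further sink, so the screw is at its stop. I'll take off the axial load, ease the torque, and lift along the axis.

>>> send_rows(deltas=[{"dx": -0.25,"dy": -0.06,"dz": 1,"rx": 0,"ry": 0,"rz": 0},{"dx": -0.5,"dy": -0.13,"dz": 1.9,"rx": 0,"ry": 0,"rz": 0},{"dx": -0.5,"dy": -0.13,"dz": 1.9,"rx": -0.4,"ry": -0.1,"rz": 1.5},{"dx": -0.5,"dy": -0.13,"dz": 1.9,"rx": -0.75,"ry": -0.2,"rz": 2.9}])

```text
clock: 17.63
tcp_pos: [0.5345, 0.063, 0.109]
orientation: [2.391, 1.842, 0.368]
contact_force: [1.4, 3.0, -1.5]
grip_width: 0.0148
gripper_force: 79.8
```

```bash
python3 w.py
```

```text
t 17.6333 mouth rel nose (mm) in screw axes [  0.49   1.52 -14.33] yaw,pitch,roll [-1.1936e+02  9.0000e-02  2.0000e-02] F [ 1.69  2.57 -1.99] M [ 0.7  -0.37  0.04] J [-0.78  0.41  0.67  2.22 -0.71  0.42  0.19] grip 80
t 17.8333 mouth rel nose (mm) in screw axes [  0.42   1.45 -14.2 ] yaw,pitch,roll [-1.1948e+02  1.1000e-01  1.0000e-02] F [ 2.91  2.66 -4.28] M [ 0.95 -0.61  0.08] J [-0.78  0.41  0.68  2.22 -0.71  0.42  0.19] grip 80
meanM [ 0.927 -0.565  0.049] F [ 2.87  3.4  -4.46]
```

>>> send_rows(deltas=[{"dx": -0.5,"dy": -0.13,"dz": 1.9,"rx": 0,"ry": 0,"rz": 0},{"dx": -1,"dy": -0.26,"dz": 3.9,"rx": 0,"ry": 0,"rz": 0},{"dx": -1.5,"dy": -0.4,"dz": 5.8,"rx": 0,"ry": 0,"rz": 0},{"dx": -2,"dy": -0.5,"dz": 7.7,"rx": 0,"ry": 0,"rz": 0},{"dx": -2.5,"dy": -0.65,"dz": 9.7,"rx": 0,"ry": 0,"rz": 0}])

```text
clock: 18.25
tcp_pos: [0.5307, 0.0604, 0.1183]
orientation: [2.395, 1.838, 0.364]
contact_force: [-0.8, 0.2, -1.2]
grip_width: 0.0151
gripper_force: 80.1
```

>>> send_rows(deltas=[{"dx": -1,"dy": -0.26,"dz": 3.9,"rx": 0,"ry": 0,"rz": 0},{"dx": -2.5,"dy": -0.65,"dz": 9.7,"rx": 0,"ry": 0,"rz": 0},{"dx": -5,"dy": -1.3,"dz": 19.3,"rx": 0,"ry": 0,"rz": 0},{"dx": -10,"dy": -2.6,"dz": 38.6,"rx": 0,"ry": 0,"rz": 0},{"dx": -15,"dy": -3.9,"dz": 58,"rx": 0,"ry": 0,"rz": 0}])

```text
clock: 18.67
tcp_pos: [0.5154, 0.0564, 0.1767]
orientation: [2.395, 1.838, 0.363]
contact_force: [0.2, 0.5, -0.7]
grip_width: 0.0145
gripper_force: 80.1
```

```bash
python3 w.py; python3 - <<'E'
from goal import *
p,q,o=cur(); print(p,q.as_matrix().round(3))
s=ups('side',3)
cv2.imwrite('pics/s4.png',cv2.resize(s['col'][165:240,210:310].clip(0,255).astype(np.uint8),(800,600),interpolation=cv2.INTER_CUBIC))
print('upright delta', np.degrees((R.from_euler('z',-90,degrees=True)*q.inv()).as_rotvec()).round(2), np.degrees(R.align_vectors([[0,0,1]],[q.as_matrix()[:,2]])[0].as_rotvec()))
E
```

```text
t 18.6667 mouth rel nose (mm) in screw axes [-1.66 -0.1  56.37] yaw,pitch,roll [-1.1958e+02 -7.0000e-02 -1.0000e-01] F [ 0.09  0.46 -0.75] M [0.   0.33 0.02] J [-1.    0.26  0.92  2.22 -0.47  0.55 -0.01] grip 80
t 18.8667 mouth rel nose (mm) in screw axes [-0.32  1.   56.12] yaw,pitch,roll [-1.1949e+02  1.1000e-01  0.0000e+00] F [-0.45  0.05 -1.27] M [0.   0.46 0.01] J [-1.    0.26  0.91  2.22 -0.48  0.55 -0.01] grip 80
meanM [-0.031  0.366  0.014] F [-0.16  0.   -1.  ]
[0.51629019 0.05768521 0.17681045] [[-0.241  0.938 -0.251]
 [-0.962 -0.265 -0.067]
 [-0.129  0.225  0.966]]
upright delta [-5.75 13.96 14.82] [-3.88255036 14.54796896  0.        ]
```

View pics/s4.png

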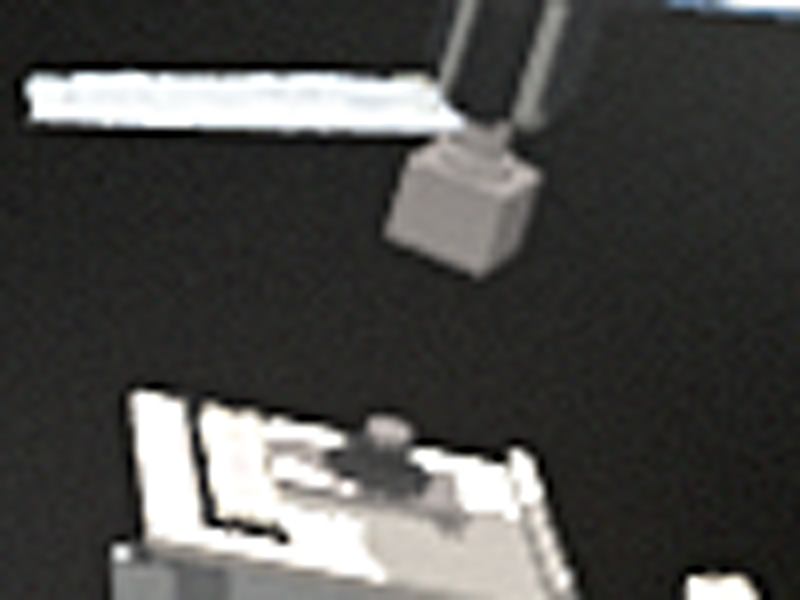

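The side view shows the key clear of the stand and the screw head visibly lower, with its nose near pixel (259,219). Next I'll set the key upright and carry it well clear.

>>> send_rows(deltas=[{"dx": 0,"dy": -15,"dz": 0,"rx": -0.8,"ry": 2.9,"rz": 0},{"dx": 0,"dy": -40,"dz": 0,"rx": -1.6,"ry": 5.8,"rz": 0},{"dx": 0,"dy": -75,"dz": 0,"rx": -2.3,"ry": 8.7,"rz": 0},{"dx": 0,"dy": -110,"dz": 0,"rx": -3.1,"ry": 11.6,"rz": 0},{"dx": 0,"dy": -145,"dz": 0,"rx": -3.88,"ry": 14.55,"rz": 0}])

```text
clock: 19.43
tcp_pos: [0.516, -0.089, 0.1758]
orientation: [-2.489, -1.914, 0.007]
contact_force: [0.3, 0.5, -1.1]
grip_width: 0.0148
gripper_force: 80.0
```

>>> send_rows(deltas=[{"dx": 0,"dy": -35,"dz": 0,"rx": 0,"ry": 0,"rz": 0},{"dx": 0,"dy": -70,"dz": -20,"rx": 0,"ry": 0,"rz": 0},{"dx": 0,"dy": -100,"dz": -45,"rx": 0,"ry": 0,"rz": 0},{"dx": 0,"dy": -120,"dz": -70,"rx": 0,"ry": 0,"rz": 0},{"dx": 0,"dy": -120,"dz": -90,"rx": 0,"ry": 0,"rz": 0}])

```text
clock: 19.85
tcp_pos: [0.5146, -0.2135, 0.0844]
orientation: [2.496, 1.904, -0.007]
contact_force: [-0.9, -0.2, -1.5]
grip_width: 0.0153
gripper_force: 79.9
```

>>> send_rows(deltas=[{"dx": 0,"dy": 0,"dz": -10,"rx": 0,"ry": 0,"rz": 0},{"dx": 0,"dy": 0,"dz": -20,"rx": 0,"ry": 0,"rz": 0},{"dx": 0,"dy": 0,"dz": -26,"rx": 0,"ry": 0,"rz": 0},{"dx": 0,"dy": 0,"dz": -26,"rx": 0,"ry": 0,"rz": 0},{"dx": 0,"dy": 0,"dz": -26,"rx": 0,"ry": 0,"rz": 0}])

```text
clock: 20.27
tcp_pos: [0.5169, -0.207, 0.0609]
orientation: [2.489, 1.916, -0.001]
contact_force: [-0.5, -0.3, -2.5]
grip_width: 0.015
gripper_force: 79.9
```

```bash
python3 - <<'E'
from goal import *
for _ in range(2): grab('side')
p,q,o=cur(); print(p,q.as_matrix().round(4).tolist(),o['contact_force'])
E
```

```text
[ 0.5172371  -0.20727817  0.06142598] [[-0.2564, 0.9666, -0.0009], [-0.9666, -0.2564, 0.0013], [0.001, 0.0012, 1.0]] [ 0.42395285 -0.85847711 -1.81123071]
```

>>> send_rows(deltas=[{"dx": 0,"dy": 0,"dz": -3,"rx": 0,"ry": 0,"rz": 0},{"dx": 0,"dy": 0,"dz": -6,"rx": 0,"ry": 0,"rz": 0},{"dx": 0,"dy": 0,"dz": -7.5,"rx": 0,"ry": 0,"rz": 0},{"dx": 0,"dy": 0,"dz": -7.5,"rx": 0,"ry": 0,"rz": 0}])

```text
clock: 20.7
tcp_pos: [0.5165, -0.2075, 0.0531]
orientation: [2.491, 1.914, -0.001]
contact_force: [0.5, 0.2, -0.8]
grip_width: 0.0151
gripper_force: 80.1
```

>>> send_rows(deltas=[{"dx": 0,"dy": 0,"dz": -0.7,"rx": 0,"ry": 0,"rz": 0},{"dx": 0,"dy": 0,"dz": -0.7,"rx": 0,"ry": 0,"rz": 0}])

```text
clock: 20.87
tcp_pos: [0.5166, -0.2075, 0.053]
orientation: [-2.491, -1.914, 0.0]
contact_force: [-1.8, 2.2, 8.3]
grip_width: 0.015
gripper_force: 81.4
```

>>> send_rows(deltas=[{"dx": 0,"dy": 0,"dz": -0.5,"rx": 0,"ry": 0,"rz": 0},{"dx": 0,"dy": 0,"dz": -0.5,"rx": 0,"ry": 0,"rz": 0}])

```text
clock: 21.03
tcp_pos: [0.5166, -0.2076, 0.053]
orientation: [-2.491, -1.914, -0.0]
contact_force: [-3.5, 2.9, 13.3]
grip_width: 0.0148
gripper_force: 82.6
```

The key is on the bench. I'll lift by 0.8 mm to take off most of the press, then release and retreat.

>>> send_rows(deltas=[{"dx": 0,"dy": 0,"dz": 0.8,"rx": 0,"ry": 0,"rz": 0},{"dx": 0,"dy": 0,"dz": 0.8,"rx": 0,"ry": 0,"rz": 0}])

```text
clock: 21.2
tcp_pos: [0.5166, -0.2077, 0.053]
orientation: [2.49, 1.914, -0.001]
contact_force: [-1.2, 0.9, 6.2]
grip_width: 0.0152
gripper_force: 81.2
```

>>> send_rows(deltas=[{"dx": 0,"dy": 0,"dz": 0,"rx": 0,"ry": 0,"rz": 0},{"dx": 0,"dy": 0,"dz": 0,"rx": 0,"ry": 0,"rz": 0},{"dx": 0,"dy": 0,"dz": 0,"rx": 0,"ry": 0,"rz": 0},{"dx": 0,"dy": 0,"dz": 0,"rx": 0,"ry": 0,"rz": 0},{"dx": 0,"dy": 0,"dz": 0,"rx": 0,"ry": 0,"rz": 0}], jaw=80)

```text
clock: 21.62
tcp_pos: [0.5163, -0.2077, 0.0525]
orientation: [2.491, 1.914, -0.002]
contact_force: [-0.1, 0.3, 0.1]
grip_width: 0.0746
gripper_force: 0.0
```

>>> send_rows(deltas=[{"dx": 0,"dy": 0,"dz": 0,"rx": 0,"ry": 0,"rz": 0},{"dx": 0,"dy": 0,"dz": 0,"rx": 0,"ry": 0,"rz": 0},{"dx": 0,"dy": 0,"dz": 0,"rx": 0,"ry": 0,"rz": 0}])

```text
clock: 21.87
tcp_pos: [0.5164, -0.2076, 0.0526]
orientation: [2.491, 1.914, -0.002]
contact_force: [-0.3, 0.3, -0.3]
grip_width: 0.0801
gripper_force: 0.0
```

>>> send_rows(deltas=[{"dx": 0,"dy": 0,"dz": 10,"rx": 0,"ry": 0,"rz": 0},{"dx": 0,"dy": 0,"dz": 40,"rx": 0,"ry": 0,"rz": 0},{"dx": 0,"dy": 0,"dz": 80,"rx": 0,"ry": 0,"rz": 0},{"dx": 0,"dy": 0,"dz": 115,"rx": 0,"ry": 0,"rz": 0},{"dx": 0,"dy": 0,"dz": 150,"rx": 0,"ry": 0,"rz": 0}])

```text
clock: 22.28
tcp_pos: [0.5159, -0.208, 0.2049]
orientation: [2.492, 1.913, -0.002]
contact_force: [0.9, 0.5, 0.0]
grip_width: 0.0796
gripper_force: 0.0
```

>>> send_rows(deltas=[{"dx": -10,"dy": -40,"dz": 0,"rx": 0,"ry": 0,"rz": 0},{"dx": -20,"dy": -80,"dz": 0,"rx": 0,"ry": 0,"rz": 0},{"dx": -30,"dy": -110,"dz": 0,"rx": 0,"ry": 0,"rz": 0},{"dx": -30,"dy": -120,"dz": 0,"rx": 0,"ry": 0,"rz": 0},{"dx": -30,"dy": -120,"dz": 0,"rx": 0,"ry": 0,"rz": 0}])

```text
clock: 22.7
tcp_pos: [0.4847, -0.3313, 0.2039]
orientation: [2.495, 1.905, -0.003]
contact_force: [0.1, 0.1, -0.5]
grip_width: 0.0802
gripper_force: 0.0
```

```bash
python3 - <<'E'
from m import *
s=ups('side',3);t=ups('top',2); a=s['frame'][160:300,150:350]; b=t['frame'][120:260,170:370]
cv2.imwrite('pics/end.png',np.vstack([cv2.resize(i,(428,300),interpolation=cv2.INTER_CUBIC) for i in(a,b)]))
C=cloud(t)
m=(C[...,2]>.069)&(C[...,2]<.085)&(C[...,1]<-.1)&(C[...,1]>-.29)&(C[...,0]>.4)&(C[...,0]<.62); P=C[m]; print(m.sum(),P.mean(0),rect(P) if len(P) else '')
m=(C[...,2]>.064)&(np.hypot(C[...,0]-.5452,C[...,1]-.0644)<.008); print('nose z',m.sum(),np.median(C[m][:,2]) if m.any() else '')
E
```

```text
160 [ 0.51440571 -0.20940411  0.07754143] ((514.8286743164062, -209.49705505371094), (46.39271926879883, 16.461374282836914), 74.75333404541016)
nose z 30 0.06847068478064477
```

View pics/end.png

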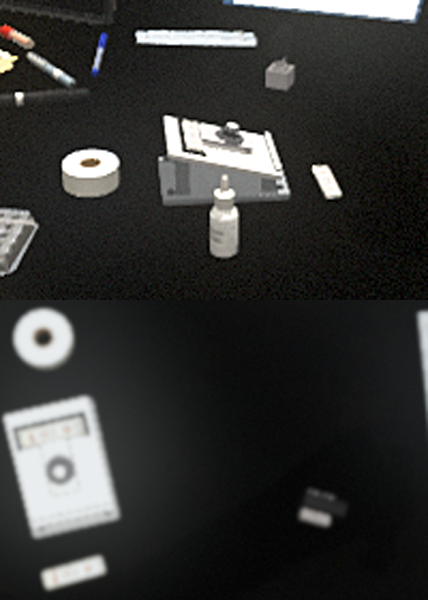

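In both views the key stands upright, clear of the stand, at about pixel (281,195) in the side view. The bottle, roll and spare cassette are undisturbed, and the nose is lower than at the start. I'll hand it in.

```bash
python3 -c "
from bench import r
print(r.hand_in())"
```

```text
the job is handed in; nothing more can be done
None
```

I seated the key fully on the screw head, turned the screw clockwise until it stopped sinking and the torque rose to about 0.25 N·m, stood the key upright on the bench well clear of the stand, left the bottle, roll and spare cassette untouched, and handed in the job at about 23 s; the hand-in returned no verdict.

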